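# Change the cells of the bench suction unit

### The arm

A 6-joint arm with a two-finger parallel gripper is mounted at the origin on the work surface. World frame = base frame: x ahead of the robot, y to its left, z up, the work surface at z = 0. Lengths are in m, angles in rad, forces in N, time in s.
With the tool pointing down it reaches from about 0.35 to 0.875 m from the base axis. Payload 15.5 kg.
Tool frame: the origin (TCP) lies at the very end of the fingers, on their centre line; the grasp point (between the pads) lies 19 mm behind it; z points along the fingers, y is the line along which they close (so a half turn about z gives the same grasp; the last joint's range is limited). The gripper opens to 85 mm and grips with 20 to 120 N. Pads are 22 mm wide; open, the fingers measure 114 mm over their backs; the gripper's body (76 mm by 85 mm) begins 54 mm behind the grasp point. The pads swing forward as they close: fully open they stand 13 mm farther back than shut.
Start: joints at [1.052, 0.494, 1.345, -0, 1.302, -0.096], TCP at [0.257, 0.57, 0.231] pointing down, gripper open.
Joint ranges: [-2.91, 2.91], [-0.82, 2.16], [0.22, 2.67], [-1.22, 4.37], [0.12, 2.79], [-3.08, 3.08]. Speed limits (rad/s): [1.89, 1.89, 2.57, 3.01, 3.01, 3.01].

### API

Orientations are given as a 3x3 rotation matrix whose columns are the frame's x, y, z axes.
In Python, from rig import sense, get_image, close_job gives the robot as it stands. The module is installed in compiled form; this text tells all that it offers.
- The arm moves only by the shell command python3 -m crank 'ROWS' [FORCE]. ROWS is JSON, a list of rows, each a list of 7 numbers: the shift along the tool's x, y, z in mm, then the turn, a rotation vector about the tool's x, y, z in rad, then the closure in counts, from 0 (fully open) to 255 (shut). In form: [[tx, ty, tz, rx, ry, rz, fingers], ...]. A call has 1 to 5 rows; each row shifts and turns the commanded pose from where the row before left it, along the tool's axes as they then stand; what a row does not reach is not made up. A row lasts 1/10 s, in which the tool goes at most 50 mm and 8.59 degrees, less where a joint would pass 70% of its speed; a pose out of reach is approached as far as the arm can. A call with a gripper value outside its range is refused whole. The fingers move at their own pace and stop on an object; FORCE is the grip in N (left out, the last holds). Time passes only in rows, so rows that do not move let the fingers close. It gives the time, the measured TCP pose, the force, the opening and the grip force at its end, in the units of the state.
- sense(): the state, without advancing time (a new reading comes with each control period).
- get_image(name): name is "scene" or "top" or "wrist"; returns a dict with "img" (480x640x3 uint8, blue, green, red), "vfov" (degrees; the focal length in pixels is half the picture's height over the tangent of half this angle, whatever the lens; pixels are square), "cx", "cy" (the principal point, pixels), "eye" and "orientation" of the camera in the world; the wrist camera has in their place "T_tool_cam" (4x4, takes a point from camera to tool coordinates, whose origin is the TCP and whose axes are the flange's). Camera axes: x right, y down, z forward; pixel columns grow to the right and rows downward; lengths in m; the calibration is good to about 2 mm. The wrist camera is an equidistant fisheye: a pixel r from the principal point sees the ray r / f radians off the axis. A picture is of the moment at which its call begins: read the wrist's pose just before it. There is no depth.
- close_job(): hands the job in; it is judged then, once.
The state is a dict: "time": time; "joints": joint angles; "qvel": joint speeds; "effort": joint torques, N m; "tcp_pos": TCP position; "eef_rot": TCP orientation; "ft_force": force on the tool from outside, world axes, zero at the start; "wrist_torque": the same for the moment, N m; "finger_gap": opening from 0.0 (shut) to 1.0 (fully open); "grasp_force": force on a finger pad.
Only numpy, scipy, OpenCV 4.12 (cv2) and the standard library are available. Lean on these libraries where they do the work, as an engineer would, in place of code of your own. Each camera call takes 0.05 s, during which the arm holds its last target. There are 200 camera calls.

### The job

Shut the suction cock fully, to its stop; only then take the spent cells out of the suction unit's battery tray and lay them in the shallow white box, and load every fresh cell that lies on the bench into the tray, one to a bay in whichever bays you like: flat end against the coil spring, button end rolled down under the retaining lip, level and fully home. When that is done, open the cock again fully to its stop; leave the jars and the brush where they are.

Things in the scene. Friction and masses are not known exactly. Their poses are not given: they have to be found in the camera images.
- cellA: a fresh, loose D cell (may be absent): a plain cylinder, body 34 mm in diameter and 58 mm long, black sleeve with bare steel ends, 140 g; it starts lying on its side on the bench. Origin at the middle of the body, on the axis (17 mm above the bench when lying). Its x axis runs along the cell towards the button end; the other end is flat.
- cellA_button (a point): the tip of that cell's button (a stud 11 mm in diameter that stands 3 mm out of one end), 32 mm from the cell's origin along its x
- cellB: a fresh, loose D cell (may be absent): a plain cylinder, body 34 mm in diameter and 58 mm long, black sleeve with bare steel ends, 140 g; it starts lying on its side on the bench. Origin at the middle of the body, on the axis (17 mm above the bench when lying). Its x axis runs along the cell towards the button end; the other end is flat.
- cellB_button (a point): the tip of that cell's button (a stud 11 mm in diameter that stands 3 mm out of one end), 32 mm from the cell's origin along its x
- cellC: a fresh, loose D cell (may be absent): a plain cylinder, body 34 mm in diameter and 58 mm long, black sleeve with bare steel ends, 140 g; it starts lying on its side on the bench. Origin at the middle of the body, on the axis (17 mm above the bench when lying). Its x axis runs along the cell towards the button end; the other end is flat.
- cellC_button (a point): the tip of that cell's button (a stud 11 mm in diameter that stands 3 mm out of one end), 32 mm from the cell's origin along its x
- old0: a spent D cell (may be absent), the same make and size as the fresh ones, origin and axes alike; it starts seated in bay 0 of the tray, flat end to the spring. To get it out, hold it, push it back 4 to 8 mm against the spring and roll its button end up, or lift it clear of the lip.
- old1: a spent D cell (may be absent), the same make and size as the fresh ones, origin and axes alike; it starts seated in bay 1 of the tray, flat end to the spring. To get it out, hold it, push it back 4 to 8 mm against the spring and roll its button end up, or lift it clear of the lip.
- old2: a spent D cell (may be absent), the same make and size as the fresh ones, origin and axes alike; it starts seated in bay 2 of the tray, flat end to the spring. To get it out, hold it, push it back 4 to 8 mm against the spring and roll its button end up, or lift it clear of the lip.
- bin: shallow open white box for the spent cells, standing loose on the bench (500 g) right of the suction unit: 140 mm (its x) by 164 mm (its y) outside, 26 mm high, walls and floor 4 mm thick; origin under its middle at bench height. It has room for the cells side by side.
- tray: grey three-bay battery tray on a white bench suction unit, fixed. x points from the springs to the lips (towards the robot), y across the bays, 78 mm apart; origin at bench height under the middle of the centre bay's seated cell. Base plate top at z = 10 mm, tray 236 mm wide. The white pump housing covers x = 38 to 113 mm, 66 mm high.
- bay0 (a point): bay 0, the left one seen from the robot: where the origin of a seated cell lies, 39 mm above the bench; axes as the tray's. The cell rests on two V saddles (8 mm long, at x = -23 and +20 mm from here, reaching 15 mm to either side, tops 30 mm above the bench); between and beside them there is room for fingers.
- bay1 (a point): the same for bay 1, in the middle. A cell goes in tilted 25 to 30 degrees, button end up, flat end low on the saddle at the spring end and pressing the spring back; then it is rolled down level while held back 4 to 7 mm against the spring, so that its shoulder passes the lip's edge. Released, it is pushed forward by the spring, under the lip.
- bay2 (a point): the same for bay 2, the right one. Springs in all bays: the head is pushed straight towards -x; stiffness 450 N/m, 2 N at the first touch. Behind the springs stands a housing across all bays, front face 49 mm and back 80 mm to the -x side of here, 50 mm high above the bench.
- bay0_end (a point): where the button tip of a cell seated in bay 0 lies, on the end wall's inner face, 32 mm along the tray's x from bay0. The wall is 61 mm high. On it over each bay sits a steel retaining lip, 16 mm wide, 58 to 61 mm above the bench, reaching 6 mm inwards from the wall, so it overhangs a seated cell's shoulder by 3 mm, 2 mm above it.
- bay1_end (a point): the same for bay 1, in the middle. The coil spring at the other end of every bay carries a round steel head, 14 mm in diameter, centred 36 mm above the bench; its free front is 27 mm from the seated cell's origin, towards -x, and it can be pushed in 20 mm. A seated cell pushes it in 2 mm.
- bay2_end (a point): the same for bay 2, the right one
- cock (a joint): angle of the suction cock's lever: 0 = shut (lever square across the pipe, pointing towards the robot), 1.571 = open (lever along the pipe, pointing to the left); hard stops at both ends. Opening turns it clockwise seen from above. It stays where it is left; turning it takes 0.2 N m.
- cock_axis (a point): on the cock's upright turning axis, at the mid-height of the lever, 102 mm above the bench; its axes are the valve stand's: at joint value 0 the lever points along its -x, at 1.571 along its +y. The pipe (22 mm in diameter, 150 mm long, centred on this axis) runs along its y, 58 mm above the bench.
- cock_grip (a point): the place to take the lever: on its centre line, 72 mm from the turning axis. The lever is a straight bar with a black sleeve, 14 mm wide and 14 mm high to the touch, its end 98 mm from the axis; its underside is 26 mm above the top of the pipe. x of this point runs along the lever from its free end to the axis.
- jarA: bystander: white jar with a black lid, 66 mm in diameter, about 85 mm tall; origin under its middle. Leave alone.
- jarB: bystander: smaller white jar with a black lid, 60 mm in diameter, about 75 mm tall; origin under its middle. Leave alone.
- brush: bystander: a brush about 190 mm long lying on the bench beyond the suction unit. Leave alone.
Not all that is in view belongs to the job. Leave any turquoise look-alike of the old1 alone.

How it is judged:
By the outcome, as a careful person would: the job done as asked, in the order asked, and still so for the second after the job is handed in, with the robot touching nothing.
Of old0, old1, old2 only 2 to 3 are there at a start; the rules pass over those that are not, and their reading is None.
Of cellA, cellB, cellC only 2 to 3 are there at a start; the rules pass over those that are not, and their reading is None.
At some moment in a run one of bin may be knocked a few centimetres aside while the robot is not near it.
Once in a run the grip may slacken for a moment while it holds something.
It also fails if it takes over 210 s, if anything falls off the work surface, if the arm or the gripper's body presses on something with over 40 N, if the wrist force passes 120 N, or if a joint passes its speed limit or range.

## Working session

There is one attempt and no reset: what is moved stays moved. The work goes in short steps, Python scripts to look and compute and a shell command to move; the robot and the scene stay as the last step left them, time stands still between calls to the robot, and variables do not carry over. Pictures are saved under pics/ and viewed, at most 14 in all, crops included, and the job is handed in when it is done.

```bash
mkdir -p pics; ls; cat > h.py <<'E'
import numpy as np,cv2,json
from rig import sense,get_image
def snap(n,f):
    s=sense(); d=get_image(n); cv2.imwrite('pics/'+f,d['img'])
    return s,d
E
python3 - <<'E'
from h import *
for n in('top','scene'):
    s,d=snap(n,n+'0.png'); print(n,d['vfov'],d['cx'],d['cy'],d['eye'],np.round(d['orientation'],4).tolist())
s=sense();print({k:np.round(v,3).tolist() for k,v in s.items()})
E
```

```text
pics
top 43.601005182952214 318.84478011800974 239.49438595726056 [ 0.30000074 -0.02910223  1.27270208] [[-0.0731, -0.974, 0.2145], [-0.9973, 0.0721, -0.0121], [-0.0037, -0.2148, -0.9766]]
scene 50.72383793937152 321.5460321580193 244.35107151399512 [0.97151438 0.42606272 0.99052417] [[-0.7313, 0.5572, -0.3934], [0.682, 0.5978, -0.4213], [0.0004, -0.5764, -0.8172]]
{'time': 0.1, 'joints': [1.052, 0.494, 1.346, 0.0, 1.303, -0.096], 'qvel': [-0.001, -0.001, -0.003, -0.0, 0.0, 0.001], 'effort': [0.001, -88.357, -38.456, 0.0, 0.005, -0.0], 'tcp_pos': [0.257, 0.569, 0.231], 'eef_rot': [[-0.912, 0.411, -0.001], [0.411, 0.912, -0.001], [0.0, -0.001, -1.0]], 'ft_force': [0.452, 0.309, 1.072], 'wrist_torque': [0.007, 0.007, 0.038], 'grasp_force': 0.0, 'finger_gap': 0.998}
```

View pics/top0.png

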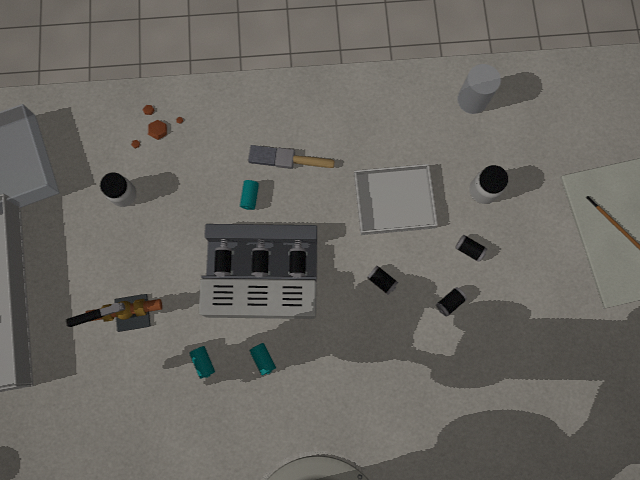

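View pics/scene0.png

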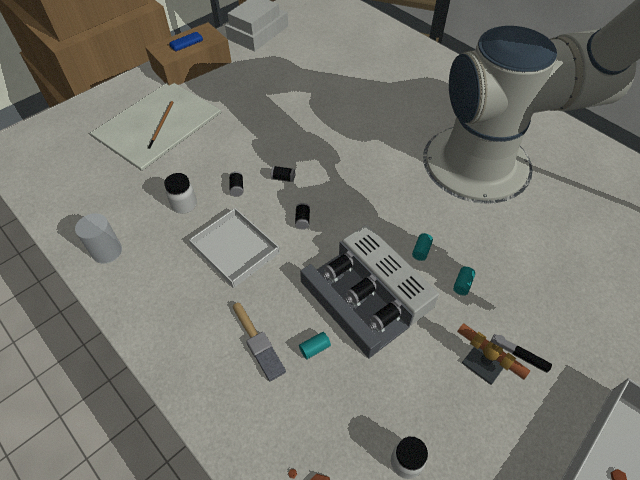

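The top view shows what could be mistaken for the cells. Three black seated cells sit at (223,261), (260,261) and (297,261), and three black fresh cells lie at (382,279), (471,247) and (452,301). The turquoise look-alikes are at (249,194), (202,361) and (263,358), and I'll leave those alone. The bin is at (397,198) and the lever (black sleeve) at (85,320), pointing left, so the cock is open. I'll check these in one close mosaic.

```bash
cat >> h.py <<'E'
def ray(d,u,v):
    f=240/np.tan(np.radians(d['vfov'])/2); 
    r=np.array([(u-d['cx'])/f,(v-d['cy'])/f,1.]); return np.array(d['orientation'])@r
def onplane(d,u,v,z):
    r=ray(d,u,v); e=np.array(d['eye']); return e+r*(z-e[2])/r[2]
E
python3 - <<'E'
from h import *
t,d=snap('top','t1.png'); im=d['img']
s,ds=snap('scene','s1.png'); si=ds['img']
def c(i,x,y,w,h,W,H): return cv2.resize(i[y:y+h,x:x+w],(W,H),interpolation=cv2.INTER_CUBIC)
m=np.zeros((600,800,3),np.uint8)
m[:300,:400]=c(im,360,225,133,100,400,300)
m[:300,400:]=c(im,195,215,133,100,400,300)
m[300:,:400]=c(si,210,150,133,100,400,300)
m[300:,400:]=c(im,55,275,133,100,400,300)
cv2.imwrite('pics/mos.png',m)
hsv=cv2.cvtColor(im,cv2.COLOR_BGR2HSV)
dark=(im.max(2)<42).astype(np.uint8)
n,l,st,ce=cv2.connectedComponentsWithStats(dark)
for i in range(1,n):
    if 60<st[i,4]<900:
        ys,xs=np.where(l==i); r=cv2.minAreaRect(np.c_[xs,ys].astype(np.float32))
        print(st[i],np.round(ce[i],1),np.round(r[1],1),round(r[2],1),onplane(d,*ce[i],.025)[:2].round(3))
print('tray corners housing back top z.05, pump top .066')
for p in [(206,225),(317,225)]: print(onplane(d,*p,.05).round(3))
for p in [(201,276),(316,278),(200,317),(315,316)]: print(onplane(d,*p,.066).round(3))
for p in [(223,261),(260,261),(297,261)]: print('cell',onplane(d,*p,.05).round(3))
for p in [(357,170),(434,165),(437,229),(362,233)]: print('bin',onplane(d,*p,.026).round(3))
for p in [(69,323),(101,316),(118,310),(132,307)]: print('lever',onplane(d,*p,.109).round(3))
E
```

```text
[480 165  28  28 623] [493.4 178.8] [27. 27.] 90.0 [ 0.681 -0.433]
[100 173  27  25 520] [113.3 184.8] [24. 26.] 90.0 [0.728 0.392]
[458 236  27  24 342] [471.2 248. ] [22.5 15.7] 30.3 [ 0.532 -0.365]
[214 250  18  23 365] [222.9 260.5] [16.9 22. ] 2.9 [0.544 0.161]
[251 250  19  23 367] [259.9 260.9] [17.2 21.9] 4.8 [0.537 0.083]
[289 251  18  23 366] [297.2 261.6] [17. 22.] 0.0 [0.53  0.005]
[369 266  27  27 353] [382.2 279.6] [23.6 15.8] 38.7 [ 0.478 -0.171]
[438 289  27  26 355] [452.1 300.6] [16.5 22.6] 49.4 [ 0.424 -0.311]
[ 66 309  37  18 310] [ 83.5 317.7] [ 9.1 36.1] 72.8 [0.444 0.454]
tray corners housing back top z.05, pump top .066
[0.617 0.19  0.05 ]
[ 0.6   -0.043  0.05 ]
[0.507 0.201 0.066]
[ 0.486 -0.032  0.066]
[0.424 0.205 0.066]
[ 0.409 -0.025  0.066]
cell [0.538 0.157 0.05 ]
cell [0.532 0.081 0.05 ]
cell [0.526 0.004 0.05 ]
bin [ 0.723 -0.139  0.026]
bin [ 0.721 -0.308  0.026]
bin [ 0.578 -0.298  0.026]
bin [ 0.581 -0.137  0.026]
lever [0.427 0.449 0.109]
lever [0.436 0.388 0.109]
lever [0.445 0.355 0.109]
lever [0.449 0.328 0.109]
```

View pics/mos.png

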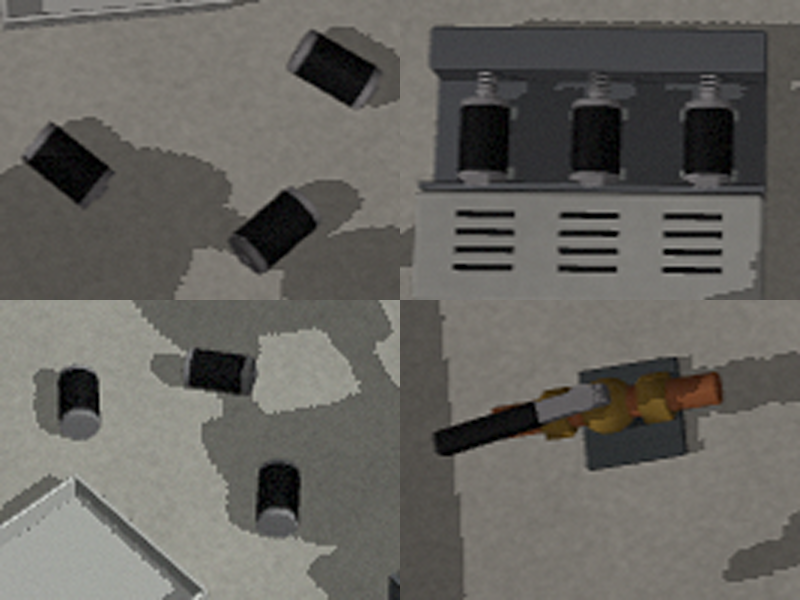

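The mosaic confirms the choices. The three black cells are seated with their buttons towards the lips. On the bench, cells 1 (382,279) and 2 (471,247) have their flat ends up and to the left. Cell 3 (452,301) is unclear, so I'll look again from close by. The lever's end is at (69,322) and its axis near (120,306). Next I go above the lever.

```bash
cat >> h.py <<'E'
def plan(x,y,z,head,s=None):
    """target TCP (m), heading of tool y in deg (mod 180), tool down: prints rz and tool-frame shift after turning"""
    s=s or sense(); R=np.array(s['eef_rot']); p=np.array(s['tcp_pos'])
    h0=np.degrees(np.arctan2(R[1,1],R[0,1])); d=(head-h0+90)%180-90
    a=np.radians(h0+d); Y=np.array([np.cos(a),np.sin(a),0]); Z=np.array([0,0,-1.]); X=np.cross(Y,Z)
    D=(np.array([x,y,z])-p)*1000
    print('rz %.3f then shift x %.1f y %.1f z %.1f | j6 %.2f'%(-np.radians(d),D@X,D@Y,D@Z,s['joints'][5]), 'tilt',np.round(R[:,2],3))
E
python3 -c "
from h import *
plan(.433,.424,.2,10.8)"
```

```text
rz 0.959 then shift x -175.9 y 145.7 z 30.9 | j6 -0.10 tilt [-0.    -0.001 -1.   ]
```

```bash
python3 -m crank '[[0,0,4,0,0,0.137,0],[0,0,4,0,0,0.137,0],[0,0,4,0,0,0.137,0],[0,0,4,0,0,0.137,0],[0,0,4,0,0,0.137,0]]' 60
python3 -m crank '[[0,0,4,0,0,0.137,0],[0,0,4,0,0,0.137,0],[-30,25,0,0,0,0,0],[-30,25,0,0,0,0,0],[-30,25,0,0,0,0,0]]'
python3 -m crank '[[-30,25,0,0,0,0,0],[-30,25,0,0,0,0,0],[-26,20,0,0,0,0,0],[0,0,0,0,0,0,0],[0,0,0,0,0,0,0]]'
python3 - <<'E'
from h import *
s,d=snap('wrist','w1.png'); print(s['tcp_pos'],s['joints'],d['vfov'],d['cx'],d['cy'],np.round(d['T_tool_cam'],4).tolist()); plan(.433,.424,.088,10.8)
E
```

```text
time: 0.7
tcp_pos: [0.2569, 0.5696, 0.2109]
eef_rot: [[-0.441, 0.898, -0.0], [0.898, 0.441, -0.0], [-0.0, -0.0, -1.0]]
ft_force: [0.2, -0.6, 0.0]
finger_gap: 0.999
grasp_force: 0.0
time: 1.2
tcp_pos: [0.3482, 0.4944, 0.2031]
eef_rot: [[-0.188, 0.982, -0.0], [0.982, 0.188, -0.0], [-0.0, -0.0, -1.0]]
ft_force: [0.1, 0.0, -0.6]
finger_gap: 1.003
grasp_force: 0.0
time: 1.7
tcp_pos: [0.4327, 0.4234, 0.2031]
eef_rot: [[-0.185, 0.983, -0.0], [0.983, 0.185, -0.0], [-0.0, -0.0, -1.0]]
ft_force: [0.4, -0.5, 0.8]
finger_gap: 1.002
grasp_force: 0.0
[0.43271175 0.42343658 0.20312863] [6.75863572e-01 4.93668246e-01 1.43072501e+00 1.88197771e-04
 1.21754154e+00 4.89329691e-01] 65.70646984690485 327.13413956449494 239.26188939220455 [[-0.0006, -0.9609, -0.2769, 0.0714], [1.0, -0.0004, -0.0006, 0.001], [0.0005, -0.2769, 0.9609, -0.1419], [0.0, 0.0, 0.0, 1.0]]
rz -0.001 then shift x -0.1 y 0.9 z 115.1 | j6 0.49 tilt [-0. -0. -1.]
```

View pics/w1.png

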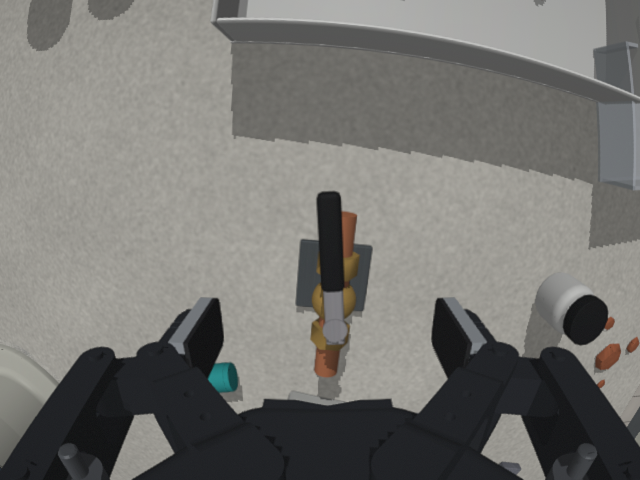

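The wrist view shows the lever centred between the fingers: its end at (329,192) and hub at (335,329), with pipe ends at (349,212) and (326,375).

```bash
cat >> h.py <<'E'
def wray(s,d,u,v):
    f=240/np.tan(np.radians(d['vfov'])/2); a=np.array([u-d['cx'],v-d['cy']]); r=np.hypot(*a); t=r/f
    c=np.r_[np.sin(t)*a/max(r,1e-9),np.cos(t)]; T=np.array(d['T_tool_cam']); R=np.array(s['eef_rot'])
    return np.array(s['tcp_pos'])+R@T[:3,3], R@T[:3,:3]@c
def wpt(s,d,u,v,z):
    e,r=wray(s,d,u,v); return e+r*(z-e[2])/r[2]
E
python3 - <<'E'
from h import *
s=sense(); d=get_image('wrist')
E=wpt(s,d,329,193,.109);H=wpt(s,d,335,329,.109);P=wpt(s,d,349,212,.066);Q=wpt(s,d,326,375,.066)
for n,v in dict(E=E,H=H,P=P,Q=Q).items(): print(n,v.round(4))
print('lever len',np.linalg.norm(E-H),'head',np.degrees(np.arctan2(*(E-H)[1::-1])),'pipe',np.linalg.norm(P-Q),np.degrees(np.arctan2(*(P-Q)[1::-1])),(P+Q)/2)
E
```

```text
E [0.4276 0.4581 0.109 ]
H [0.4504 0.362  0.109 ]
P [0.4469 0.4398 0.066 ]
Q [0.4576 0.2875 0.066 ]
lever len 0.09874241728778825 head 103.33486095602936 pipe 0.1526806585459963 94.01312061788502 [0.45224377 0.3636797  0.066     ]
```

```bash
python3 -c "
from h import *
plan(.4349,.4331,.088,13.3)"
```

```text
rz -0.044 then shift x 7.8 y 5.1 z 115.2 | j6 0.49 tilt [-0. -0. -1.]
```

```bash
python3 -m crank '[[8,5,0,0,0,-0.044,0],[0,0,30,0,0,0,0],[0,0,40,0,0,0,0],[0,0,30,0,0,0,0],[0,0,15,0,0,0,0]]' 20
python3 -m crank '[[0,0,0,0,0,0,220],[0,0,0,0,0,0,220],[0,0,0,0,0,0,220],[0,0,0,0,0,0,220],[0,0,0,0,0,0,220]]' 20
python3 -m crank '[[0,0,0,0,0,0,220],[0,0,0,0,0,0,220],[-0.4,-7.2,0,0,0,-0.1,220],[-0.4,-7.2,0,0,0,-0.1,220],[-0.4,-7.2,0,0,0,-0.1,220]]'
```

```text
time: 2.3
tcp_pos: [0.4337, 0.4327, 0.0856]
eef_rot: [[-0.231, 0.973, -0.003], [0.973, 0.231, -0.002], [-0.001, -0.003, -1.0]]
ft_force: [0.2, -0.2, -0.3]
finger_gap: 1.003
grasp_force: 0.0
time: 2.8
tcp_pos: [0.4358, 0.433, 0.0891]
eef_rot: [[-0.23, 0.973, 0.001], [0.973, 0.23, 0.001], [0.001, 0.001, -1.0]]
ft_force: [-2.3, 1.3, 6.8]
finger_gap: 0.161
grasp_force: 22.3
time: 3.3
tcp_pos: [0.4153, 0.4256, 0.0891]
eef_rot: [[-0.51, 0.86, 0.0], [0.86, 0.51, 0.002], [0.002, 0.001, -1.0]]
ft_force: [-8.9, 7.8, 7.4]
finger_gap: 0.162
grasp_force: 26.7
```

```bash
python3 -m crank '[[-0.4,-7.2,0,0,0,-0.1,220],[-0.4,-7.2,0,0,0,-0.1,220],[-0.4,-7.2,0,0,0,-0.1,220],[-0.4,-7.2,0,0,0,-0.1,220],[-0.4,-7.2,0,0,0,-0.1,220]]'
python3 -m crank '[[-0.4,-7.2,0,0,0,-0.1,220],[-0.4,-7.2,0,0,0,-0.1,220],[-0.4,-7.2,0,0,0,-0.1,220],[-0.4,-7.2,0,0,0,-0.1,220],[0,0,0,0,0,0,220]]'
python3 -m crank '[[-0.3,-5.8,0,0,0,-0.08,220],[0,-3,0,0,0,-0.04,220],[0,0,0,0,0,0,220]]'
```

```text
time: 3.8
tcp_pos: [0.388, 0.4001, 0.0889]
eef_rot: [[-0.86, 0.51, -0.003], [0.51, 0.86, 0.002], [0.004, -0.0, -1.0]]
ft_force: [-25.6, 12.5, 13.1]
finger_gap: 0.164
grasp_force: 25.5
time: 4.3
tcp_pos: [0.3778, 0.3704, 0.0884]
eef_rot: [[-0.991, 0.135, -0.005], [0.135, 0.991, -0.003], [0.005, -0.003, -1.0]]
ft_force: [-20.0, -3.5, 15.3]
finger_gap: 0.162
grasp_force: 19.4
time: 4.6
tcp_pos: [0.3774, 0.3618, 0.0883]
eef_rot: [[-1.0, 0.018, -0.005], [0.018, 1.0, -0.003], [0.005, -0.003, -1.0]]
ft_force: [-19.4, -5.2, 12.0]
finger_gap: 0.161
grasp_force: 19.4
```

```bash
python3 -m crank '[[0,-3,0,0,0,-0.04,220],[0,0,0,0,0,0,220]]'
python3 -m crank '[[0,-3,0,0,0,-0.03,220],[0,0,0,0,0,0,220]]'
python3 - <<'E'
from h import *
s,d=snap('wrist','w2.png'); im=d['img']
t,dt=snap('top','t2.png')
m=np.zeros((480,800,3),np.uint8); m[:,:400]=im[:,120:520]; m[:300,400:]=cv2.resize(dt['img'][275:375,55:188],(400,300)); cv2.imwrite('pics/m2.png',m)
E
```

```text
time: 4.8
tcp_pos: [0.3774, 0.3588, 0.0883]
eef_rot: [[-1.0, -0.022, -0.005], [-0.022, 1.0, -0.003], [0.005, -0.003, -1.0]]
ft_force: [-18.4, -4.7, 13.4]
finger_gap: 0.161
grasp_force: 19.4
time: 5.0
tcp_pos: [0.3776, 0.356, 0.0883]
eef_rot: [[-0.999, -0.052, -0.005], [-0.052, 0.999, -0.002], [0.005, -0.002, -1.0]]
ft_force: [-17.9, -4.2, 11.9]
finger_gap: 0.156
grasp_force: 19.4
```

View pics/m2.png

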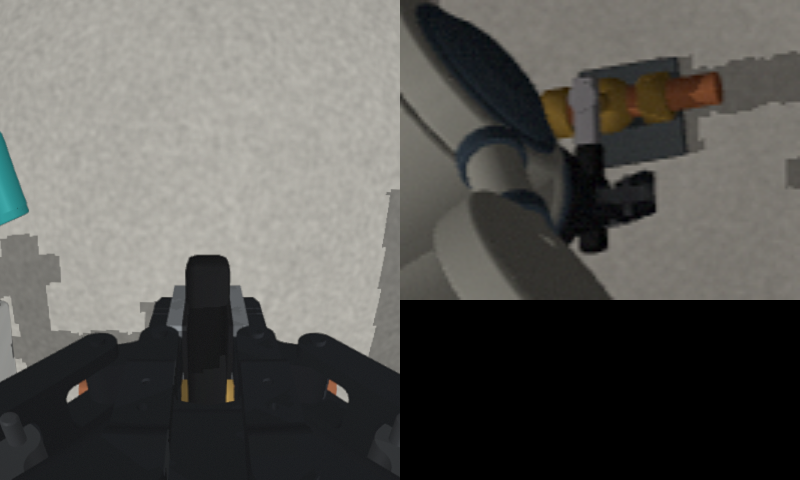

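The lever, gripped at (208,300) in the wrist view, now points towards the robot. No stop has been felt yet, so I keep turning in small steps.

```bash
for i in 1; do python3 -m crank '[[0,-2,0,0,0,-0.02,220],[0,0,0,0,0,0,220]]' | grep -E 'tcp|ft_|grasp'
python3 -m crank '[[0,-2,0,0,0,-0.02,220],[0,0,0,0,0,0,220]]' | grep -E 'tcp|ft_|grasp'
python3 -m crank '[[0,-2,0,0,0,-0.02,220],[0,0,0,0,0,0,220]]' | grep -E 'tcp|ft_|grasp';python3 -m crank '[[0,0,0,0,0,0,220],[0,0,0,0,0,0,220]]' | grep -E 'tcp|ft_|grasp'; done
```

```text
tcp_pos: [0.3778, 0.3542, 0.0883]
ft_force: [-17.8, -2.6, 11.2]
grasp_force: 19.5
tcp_pos: [0.3779, 0.3527, 0.0883]
ft_force: [-19.6, 2.7, 9.0]
grasp_force: 19.7
tcp_pos: [0.3781, 0.3522, 0.0884]
ft_force: [-24.4, 19.8, 4.5]
grasp_force: 22.1
tcp_pos: [0.3781, 0.3523, 0.0884]
ft_force: [-24.3, 18.1, 4.9]
grasp_force: 22.0
```

```bash
python3 -m crank '[[0,1,0,0,0,0,0],[0,0,0,0,0,0,0],[0,0,0,0,0,0,0],[0,0,0,0,0,0,0],[0,0,-20,0,0,0,0]]' | grep -E 'tcp|ft_|gap'
python3 -m crank '[[0,0,-40,0,0,0,0],[0,0,-40,0,0,0,0],[0,0,-20,0,0,0,0],[0,0,0,0,0,0,0]]' | grep -E 'tcp|ft_|gap'
python3 - <<'E'
from h import *
s,d=snap('wrist','w3.png')
plan(.53,.081,.2,85.5)
E
```

```text
tcp_pos: [0.3801, 0.3515, 0.1069]
ft_force: [0.1, 0.2, 1.6]
finger_gap: 0.986
tcp_pos: [0.3822, 0.3532, 0.2112]
ft_force: [0.6, 0.2, 0.1]
finger_gap: 1.003
rz 0.189 then shift x -169.3 y -259.2 z 9.4 | j6 -1.05 tilt [ 0.002  0.002 -1.   ]
```

View pics/w3.png

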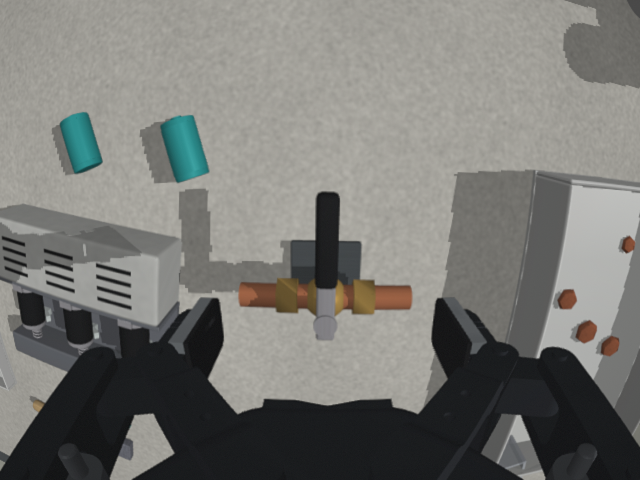

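The lever (327,193)–(325,326) stands square across the pipe, so the cock is shut. Next I go above the tray.

```bash
python3 -m crank '[[0,0,0,0,0,0.095,0],[0,0,0,0,0,0.094,0],[-24,-37,0,0,0,0,0],[-24,-37,0,0,0,0,0],[-24,-37,0,0,0,0,0]]' | grep -E 'tcp|ft_|gap'
python3 -m crank '[[-24,-37,0,0,0,0,0],[-24,-37,0,0,0,0,0],[-24,-37,0,0,0,0,0],[-24,-37,10,0,0,0,0],[0,0,0,0,0,0,0]]' | grep -E 'tcp|ft_|gap'
python3 - <<'E'
from h import *
s,d=snap('wrist','w4.png'); print(np.round(s['tcp_pos'],4),np.round(s['eef_rot'],3).tolist())
E
```

```text
tcp_pos: [0.4439, 0.2346, 0.2071]
ft_force: [0.5, 0.9, 0.1]
finger_gap: 0.999
tcp_pos: [0.5296, 0.0769, 0.1961]
ft_force: [0.1, -0.1, -0.2]
finger_gap: 0.999
[0.5296 0.0769 0.1961] [[-0.997, 0.082, -0.002], [0.082, 0.997, -0.001], [0.002, -0.001, -1.0]]
```

View pics/w4.png

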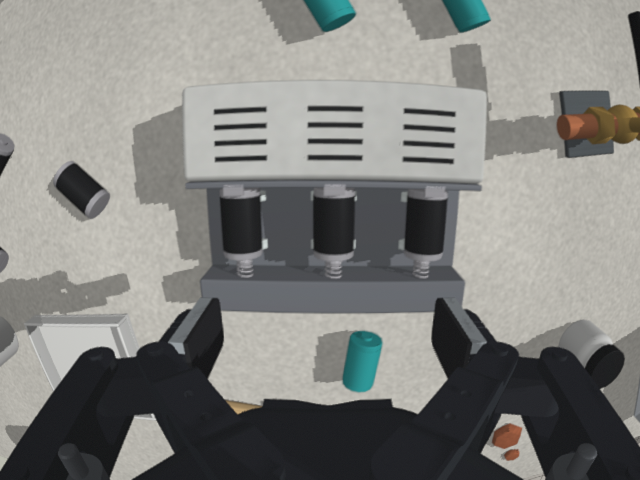

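The three seated cells are at (426,224), (334,224) and (241,224), with springs below and lips above. The pump front edge is at v≈181 and the spring housing edge at v≈268.

```bash
cat > tray.py <<'E'
from h import *
s=sense(); d=get_image('wrist'); im=d['img']
dark=(im.max(2)<45).astype(np.uint8); dark[:150]=0; dark[265:]=0
n,l,st,ce=cv2.connectedComponentsWithStats(dark)
P=[]
for i in range(1,n):
    if 800<st[i,4]<4000:
        x,y,w,h,_=st[i]
        # midline at sleeve's mid row
        rows=[(y+int(f*h)) for f in (.3,.4,.5,.6,.7)]
        pts=[]
        for r in rows:
            xs=np.where(l[r]==i)[0]; pts.append(wpt(s,d,(xs[0]+xs[-1])/2,r,.039))
        c=np.mean(pts,0); P.append(c); print(st[i],c.round(4))
P=np.array(P); 
for u,v,z,n in [(210,268,.05,'hfront'),(334,268,.05,'hfront'),(455,268,.05,'hfront'),(208,308,.05,'hback'),(334,311,.05,'hback'),(460,308,.05,'hback'),(240,181,.066,'pump'),(334,181,.066,'pump'),(430,183,.066,'pump')]: print(n,wpt(s,d,u,v,z).round(4))
E
python3 tray.py
```

```text
[  55  166   47   49 1130] [ 0.476  -0.1565  0.039 ]
[ 218  199   41   56 1980] [0.5273 0.0051 0.039 ]
[ 311  199   41   57 2115] [0.5342 0.0824 0.039 ]
[ 403  199   41   57 2017] [0.5404 0.16   0.039 ]
hfront [ 0.5587 -0.0231  0.05  ]
hfront [0.5665 0.0827 0.05  ]
hfront [0.5761 0.1868 0.05  ]
hback [ 0.5965 -0.0326  0.05  ]
hback [0.6063 0.0797 0.05  ]
hback [0.6157 0.1935 0.05  ]
pump [0.4863 0.0181 0.066 ]
pump [0.4928 0.0881 0.066 ]
pump [0.4992 0.1604 0.066 ]
```

```bash
python3 -c "
from h import *
plan(.523,.0047,.025,85.2)"
```

```text
rz 0.004 then shift x -1.6 y -75.6 z 171.8 | j6 -1.45 tilt [-0.003  0.    -1.   ]
```

```bash
python3 -m crank '[[-2,-38,0,0,0,0.004,90],[0,-37.5,20,0,0,0,90],[0,0,40,0,0,0,90],[0,0,40,0,0,0,90],[0,0,35,0,0,0,90]]' 60| grep -E 'tcp|ft_|gap'
python3 -m crank '[[0,0,25,0,0,0,90],[0,0,11,0,0,0,90],[0,0,0,0,0,0,90],[0,0,0,0,0,0,220],[0,0,0,0,0,0,220]]' | grep -E 'tcp|ft_|gap'
python3 -m crank '[[0,0,0,0,0,0,220],[0,0,0,0,0,0,220],[0,0,0,0,0,0,220]]'| grep -E 'tcp|ft_|gap|gras'
```

```text
tcp_pos: [0.5231, 0.0067, 0.0615]
ft_force: [0.4, 0.9, 0.2]
finger_gap: 0.644
tcp_pos: [0.5246, 0.0039, 0.029]
ft_force: [-6.4, -17.9, 9.8]
finger_gap: 0.375
tcp_pos: [0.5246, 0.0039, 0.0291]
ft_force: [-6.6, -25.6, 9.4]
finger_gap: 0.372
grasp_force: 58.8
```

```bash
python3 -m crank '[[0,-1.5,0,0,0,0,220],[0,0,0,0,0,0,220]]' | grep -E 'tcp|ft_|gap'
python3 -m crank '[[-4,0,0,0,0,0,220],[-5,0,0,0,0,0,220],[0,0,0,0,0,0,220]]' | grep -E 'tcp|ft_|gap'
```

```text
tcp_pos: [0.5246, 0.0036, 0.0291]
ft_force: [-4.0, -8.3, 9.2]
finger_gap: 0.378
tcp_pos: [0.5306, 0.0031, 0.0289]
ft_force: [-18.4, -9.8, 20.7]
finger_gap: 0.378
```

```bash
python3 -m crank '[[-2.5,0,0,0,0,0,220],[0,0,0,0,0,0,220]]' | grep -E 'tcp|ft_|gap'
python3 -m crank '[[0,0,-6,0,0,0,220],[0,0,-6,0,0,0,220],[0,0,-6,0,0,0,220]]' | grep -E 'tcp|ft_|gap'
python3 -m crank '[[0,0,-20,0,0,0,220],[0,0,-40,0,0,0,220],[0,0,-40,0,0,0,220],[0,0,-30,0,0,0,220],[0,0,0,0,0,0,220]]' | grep -E 'tcp|ft_|gap|gras'
```

```text
tcp_pos: [0.532, 0.003, 0.0289]
ft_force: [-23.2, -9.9, 25.3]
finger_gap: 0.376
tcp_pos: [0.5351, 0.0035, 0.0466]
ft_force: [0.0, -0.4, -1.6]
finger_gap: 0.377
tcp_pos: [0.538, 0.0032, 0.1805]
ft_force: [-0.1, -0.9, -2.8]
finger_gap: 0.369
grasp_force: 60.4
```

```bash
python3 - <<'E'
from h import *
s,d=snap('wrist','w5.png'); t,dt=snap('top','t3.png'); im=dt['img']
# bin outline: bright pixels
roi=im[150:250,340:455]
m=np.zeros((480,800,3),np.uint8); m[:,:400]=d['img'][:,120:520]; m[:348,400:]=cv2.resize(roi,(400,348),interpolation=cv2.INTER_CUBIC); cv2.imwrite('pics/m3.png',m)
E
```

```text
(no output)
```

View pics/m3.png

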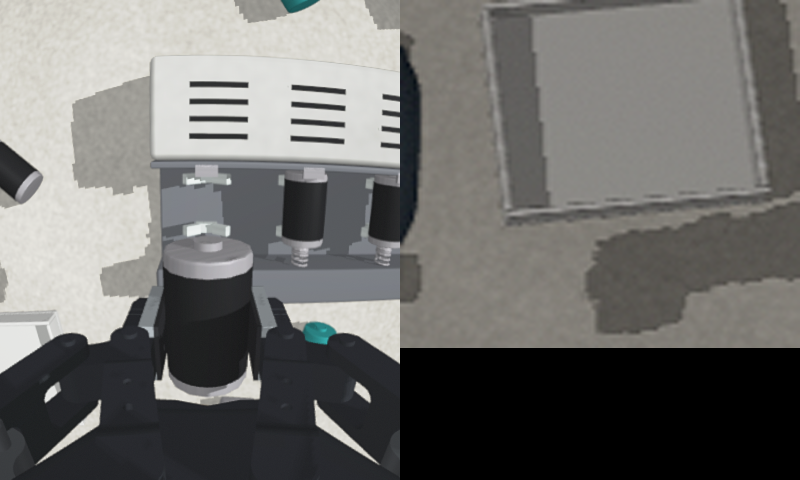

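The cell is held level, with its button towards the camera at (208,243) and bay 2 empty behind it. The bin has already been knocked: its corners are now at about (365,152), (372,213) and (446,205).

```bash
cat > binpos.py <<'E'
from h import *
import sys
t,dt=snap('top','tb.png')
A,B,C=[onplane(dt,float(a),float(b),.026)[:2] for a,b in (q.split(',') for q in sys.argv[1:4])]
# A far-left, B near-left, C near-right
print(A,B,C,np.linalg.norm(A-B),np.linalg.norm(C-B)); c=(A+C)/2
Y=(B-C)/np.linalg.norm(B-C); X=np.array([Y[1],-Y[0]]); c=(A+C)/2; print('centre',c,'head y',np.degrees(np.arctan2(Y[1],Y[0])))
for a,b in [(-.033,.038),(-.033,-.038),(.033,0)]: q=c+a*X+b*Y; print(q.round(4)); plan(q[0],q[1],.012,np.degrees(np.arctan2(Y[1],Y[0])))
E
python3 binpos.py 364.5,152.5 371.5,213.5 446.5,205
```

```text
[ 0.7615627  -0.15883498] [ 0.62245787 -0.16144224] [ 0.62934759 -0.32415091] 0.13912925661963355 0.162854475044461
centre [ 0.69545514 -0.24149295] head y 92.42467616244346
[ 0.6609 -0.2049]
rz -0.124 then shift x -116.6 y -213.4 z 163.5 | j6 -1.59 tilt [ 0.001 -0.    -1.   ]
[ 0.6641 -0.2809]
rz -0.124 then shift x -116.6 y -289.4 z 163.5 | j6 -1.59 tilt [ 0.001 -0.    -1.   ]
[ 0.7284 -0.2401]
rz -0.124 then shift x -182.6 y -251.4 z 163.5 | j6 -1.59 tilt [ 0.001 -0.    -1.   ]
```

```bash
python3 -m crank '[[0,0,0,0,0,-0.124,220],[-23,-31.5,0,0,0,0,220],[-23,-31.5,0,0,0,0,220],[-23,-31.5,0,0,0,0,220],[-23,-31.5,0,0,0,0,220]]' | grep -E 'tcp|ft_|gap'
python3 -m crank '[[-23,-31.5,0,0,0,0,220],[-23,-31.5,0,0,0,0,220],[-23,-31.5,0,0,0,0,220],[-21.5,-31,0,0,0,0,220],[0,0,0,0,0,0,220]]' | grep -E 'tcp|ft_|gap'
python3 - <<'E'
from h import *
s=sense();print(s['grasp_force']);plan(.7284,-.2401,.012,92.4)
s,d=snap('wrist','w6.png')
E
```

```text
tcp_pos: [0.6329, -0.1198, 0.1738]
ft_force: [-0.5, -0.4, -1.3]
finger_gap: 0.376
tcp_pos: [0.7296, -0.244, 0.1727]
ft_force: [-1.3, -0.2, -2.1]
finger_gap: 0.373
60.426363945007324
rz -0.002 then shift x 1.0 y 4.0 z 160.7 | j6 -2.01 tilt [-0.001 -0.    -1.   ]
```

View pics/w6.png

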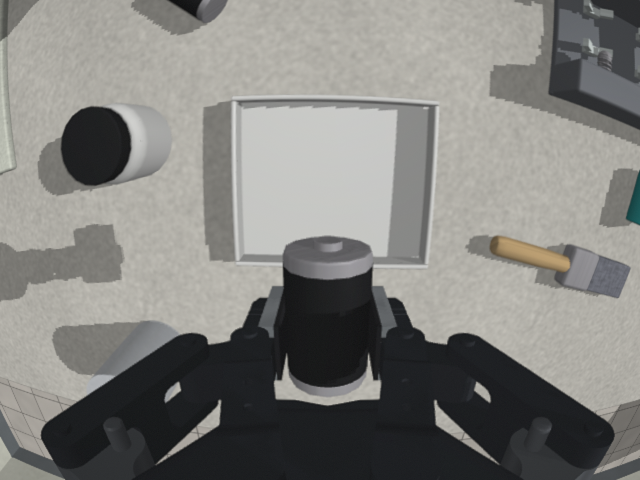

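The cell is held level, and the bin lies below with rim corners at (233,99), (438,102), (428,266) and (236,264).

```bash
python3 - <<'E'
from h import *
s=sense();d=get_image('wrist')
c=[wpt(s,d,*p,.026) for p in [(233,99),(438,102),(428,266),(236,264)]]
print(np.round(c,3)); m=np.mean(c,0);print(m, s['tcp_pos']); 
E
```

```text
[[ 0.631 -0.318  0.026]
 [ 0.626 -0.157  0.026]
 [ 0.762 -0.154  0.026]
 [ 0.766 -0.316  0.026]]
[ 0.69638974 -0.23615021  0.026     ] [ 0.72851228 -0.24193061  0.17265612]
```

```bash
python3 -m crank '[[4,4,40,0,0,0,220],[0,0,40,0,0,0,220],[0,0,40,0,0,0,220],[0,0,25,0,0,0,220],[0,0,10,0,0,0,220]]' | grep -E 'tcp|ft_|gap'
python3 -m crank '[[0,0,5,0,0,0,220],[0,0,0,0,0,0,220]]' | grep -E 'tcp|ft_|gap'
python3 -m crank '[[0,0,0,0,0,0,125],[0,0,0,0,0,0,125],[0,0,-10,0,0,0,120],[0,0,-30,0,0,0,110],[0,0,-40,0,0,0,90]]' | grep -E 'tcp|ft_|gap'
python3 -m crank '[[0,0,-40,0,0,0,90],[0,0,-40,0,0,0,90],[0,0,0,0,0,0,90]]' | grep -E 'tcp|ft_|gap'
python3 -c "
from h import *
plan(.5295,.0815,.027,85.2)"
```

```text
tcp_pos: [0.7219, -0.2346, 0.0167]
ft_force: [0.1, 0.5, -0.7]
finger_gap: 0.377
tcp_pos: [0.7245, -0.2362, 0.0159]
ft_force: [0.8, 0.5, -2.4]
finger_gap: 0.378
tcp_pos: [0.7235, -0.2361, 0.0956]
ft_force: [0.2, -0.5, 0.1]
finger_gap: 0.646
tcp_pos: [0.7272, -0.2377, 0.1836]
ft_force: [0.3, -0.8, 0.6]
finger_gap: 0.651
rz 0.126 then shift x 223.7 y 301.5 z 156.6 | j6 -2.01 tilt [ 0.01  -0.004 -1.   ]
```

```bash
python3 -m crank '[[0,0,0,0,0,0.126,90],[28,37.7,0,0,0,0,90],[28,37.7,0,0,0,0,90],[28,37.7,0,0,0,0,90],[28,37.7,0,0,0,0,90]]' | grep -E 'tcp|ft_|gap'
python3 -m crank '[[28,37.7,0,0,0,0,90],[28,37.7,0,0,0,0,90],[28,37.7,0,0,0,0,90],[28,37.7,0,0,0,0,90],[0,0,0,0,0,0,90]]' | grep -E 'tcp|ft_|gap'
python3 -c "
from h import *
plan(.5295,.0815,.027,85.2)"
```

```text
tcp_pos: [0.6242, -0.0755, 0.1761]
ft_force: [0.9, 1.2, -0.3]
finger_gap: 0.647
tcp_pos: [0.5232, 0.0866, 0.1761]
ft_force: [0.2, 0.2, -0.8]
finger_gap: 0.646
rz 0.003 then shift x -6.7 y -4.5 z 149.1 | j6 -1.44 tilt [-0.001  0.001 -1.   ]
```

```bash
python3 -m crank '[[-6.5,-4.5,0,0,0,0.003,90],[0,0,40,0,0,0,90],[0,0,40,0,0,0,90],[0,0,40,0,0,0,90],[0,0,20,0,0,0,90]]' | grep -E 'tcp|ft_|gap'
python3 -m crank '[[0,0,9,0,0,0,90],[0,0,0,0,0,0,90],[0,0,0,0,0,0,220],[0,0,0,0,0,0,220],[0,0,0,0,0,0,220]]' | grep -E 'tcp|ft_|gap'
python3 -m crank '[[0,0,0,0,0,0,220],[0,0,0,0,0,0,220]]' | grep -E 'tcp|ft_|gap'
python3 -m crank '[[-4,0,0,0,0,0,220],[-5,0,0,0,0,0,220],[0,0,0,0,0,0,220]]' | grep -E 'tcp|ft_|gap'
```

```text
tcp_pos: [0.5328, 0.0762, 0.0326]
ft_force: [0.7, 0.3, -0.3]
finger_gap: 0.643
tcp_pos: [0.5341, 0.0802, 0.0284]
ft_force: [-1.0, 32.7, 10.3]
finger_gap: 0.382
tcp_pos: [0.534, 0.0802, 0.0284]
ft_force: [-1.7, 31.8, 9.7]
finger_gap: 0.376
tcp_pos: [0.5393, 0.0796, 0.0284]
ft_force: [-16.5, 31.0, 25.4]
finger_gap: 0.375
```

```bash
python3 -m crank '[[-2.5,2,0,0,0,0,220],[0,0,0,0,0,0,220],[0,0,0,0,0,0,220]]' | grep -E 'tcp|ft_|gap'
python3 -m crank '[[0,0,-6,0,0,0,220],[0,0,-6,0,0,0,220],[0,0,-6,0,0,0,220],[0,0,0,0,0,0,220]]' | grep -E 'tcp|ft_|gap'
python3 -m crank '[[0,0,-20,0,0,0,220],[0,0,-40,0,0,0,220],[0,0,-40,0,0,0,220],[0,0,-40,0,0,0,220],[0,0,0,0,0,0,220]]' | grep -E 'tcp|ft_|gap|gras'
python3 -m crank '[[0,0,0,0,0,0,220],[0,0,0,0,0,0,220]]' | grep -E 'tcp|ft_|gap'
python3 binpos.py 364.5,152.5 371.5,213.5 446.5,205
```

```text
tcp_pos: [0.5415, 0.08, 0.0281]
ft_force: [-19.1, 15.6, 26.5]
finger_gap: 0.377
tcp_pos: [0.5458, 0.0788, 0.0464]
ft_force: [1.6, 0.1, 18.5]
finger_gap: 0.375
tcp_pos: [0.5473, 0.0788, 0.1901]
ft_force: [0.5, 0.5, -2.5]
finger_gap: 0.374
grasp_force: 60.4
tcp_pos: [0.5436, 0.0787, 0.1835]
ft_force: [-0.1, 0.1, -1.7]
finger_gap: 0.376
[ 0.7615627  -0.15883498] [ 0.62245787 -0.16144224] [ 0.62934759 -0.32415091] 0.13912925661963355 0.162854475044461
centre [ 0.69545514 -0.24149295] head y 92.42467616244346
[ 0.6609 -0.2049]
rz -0.129 then shift x -105.3 y -288.3 z 171.2 | j6 -1.45 tilt [-0.002 -0.    -1.   ]
[ 0.6641 -0.2809]
rz -0.129 then shift x -105.3 y -364.3 z 171.2 | j6 -1.45 tilt [-0.002 -0.    -1.   ]
[ 0.7284 -0.2401]
rz -0.129 then shift x -171.3 y -326.3 z 171.2 | j6 -1.45 tilt [-0.002 -0.    -1.   ]
```

```bash
python3 -m crank '[[0,0,0,0,0,-0.129,220],[-12,-40.5,0,0,0,0,220],[-12,-40.5,0,0,0,0,220],[-12,-40.5,0,0,0,0,220],[-12,-40.5,0,0,0,0,220]]' | grep -E 'tcp|ft_|gap'
python3 -m crank '[[-12,-40.5,0,0,0,0,220],[-12,-40.5,0,0,0,0,220],[-12,-40.5,0,0,0,0,220],[-12,-40.5,0,0,0,0,220],[-12,-40.5,0,0,0,0,220]]' | grep -E 'tcp|ft_|gap'
python3 -m crank '[[0,0,0,0,0,0,220],[0,0,0,0,0,0,220],[0,0,0,0,0,0,220]]' | grep -E 'tcp|ft_|gap'
python3 - <<'E'
from h import *
plan(.6665,-.279,.014,92.4)
s,d=snap('wrist','w7.png')
E
```

```text
tcp_pos: [0.5987, -0.0826, 0.1829]
ft_force: [0.8, -0.1, -1.4]
finger_gap: 0.375
tcp_pos: [0.6672, -0.2824, 0.1824]
ft_force: [1.5, 0.1, -1.3]
finger_gap: 0.377
tcp_pos: [0.6668, -0.2798, 0.1831]
ft_force: [-0.2, 0.6, -1.7]
finger_gap: 0.376
rz 0.001 then shift x 0.3 y 0.8 z 169.1 | j6 -2.09 tilt [-0.002  0.001 -1.   ]
```

View pics/w7.png

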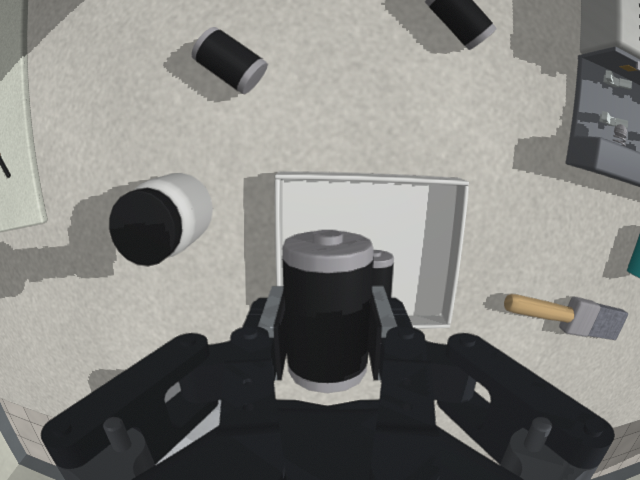

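The second cell is held level over the bin's near side. The first lies well in the bin at (382,275).

```bash
python3 -m crank '[[0,1,40,0,0,0,220],[0,0,40,0,0,0,220],[0,0,40,0,0,0,220],[0,0,30,0,0,0,220],[0,0,13,0,0,0,220]]' | grep -E 'tcp|ft_|gap'
python3 -m crank '[[0,0,5,0,0,0,220],[0,0,0,0,0,0,220],[0,0,0,0,0,0,220]]' | grep -E 'tcp|ft_|gap'
python3 -m crank '[[0,0,0,0,0,0,130],[0,0,0,0,0,0,130],[0,0,-10,0,0,0,130],[0,0,-30,0,0,0,110],[0,0,-40,0,0,0,90]]' | grep -E 'tcp|ft_|gap'
python3 -m crank '[[0,0,-40,0,0,0,90],[0,0,-40,0,0,0,90],[0,0,0,0,0,0,90],[0,0,0,0,0,0,90]]' | grep -E 'tcp|ft_|gap'
python3 -c "
from h import *
plan(.5360,.1585,.027,85.2)"
```

```text
tcp_pos: [0.6658, -0.2778, 0.0184]
ft_force: [1.2, 5.2, 13.4]
finger_gap: 0.376
tcp_pos: [0.6681, -0.2797, 0.0177]
ft_force: [0.9, -0.2, -1.1]
finger_gap: 0.378
tcp_pos: [0.6664, -0.2794, 0.0963]
ft_force: [-0.8, 0.1, 0.5]
finger_gap: 0.647
tcp_pos: [0.6678, -0.2801, 0.1782]
ft_force: [-0.5, 1.0, -0.5]
finger_gap: 0.646
rz 0.126 then shift x 168.0 y 426.0 z 151.2 | j6 -2.09 tilt [ 0.002 -0.001 -1.   ]
```

```bash
python3 -m crank '[[0,0,0,0,0,0.126,90],[16.8,42.6,0,0,0,0,90],[16.8,42.6,0,0,0,0,90],[16.8,42.6,0,0,0,0,90],[16.8,42.6,0,0,0,0,90]]' | grep -E 'tcp|ft_|gap'
python3 -m crank '[[16.8,42.6,0,0,0,0,90],[16.8,42.6,0,0,0,0,90],[16.8,42.6,0,0,0,0,90],[16.8,42.6,0,0,0,0,90],[16.8,42.6,0,0,0,0,90]]' | grep -E 'tcp|ft_|gap'
python3 -m crank '[[16.8,42.6,0,0,0,0,90],[0,0,0,0,0,0,90],[0,0,0,0,0,0,90],[0,0,0,0,0,0,90]]' | grep -E 'tcp|ft_|gap'
python3 -c "
from h import *
plan(.5360,.1585,.027,85.2)"
```

```text
tcp_pos: [0.6131, -0.1027, 0.1752]
ft_force: [0.6, -0.0, 0.4]
finger_gap: 0.645
tcp_pos: [0.5472, 0.1164, 0.1754]
ft_force: [0.9, 0.1, 1.3]
finger_gap: 0.641
tcp_pos: [0.5355, 0.158, 0.1757]
ft_force: [-0.5, -0.3, -0.9]
finger_gap: 0.649
rz -0.000 then shift x -0.5 y 0.5 z 148.7 | j6 -1.31 tilt [-0.001 -0.    -1.   ]
```

```bash
python3 -m crank '[[0,0.5,30,0,0,0,90],[0,0,40,0,0,0,90],[0,0,40,0,0,0,90],[0,0,25,0,0,0,90],[0,0,14,0,0,0,90]]' | grep -E 'tcp|ft_|gap'
python3 -m crank '[[0,0,0,0,0,0,90],[0,0,0,0,0,0,90],[0,0,0,0,0,0,220],[0,0,0,0,0,0,220],[0,0,0,0,0,0,220]]' | grep -E 'tcp|ft_|gap'
python3 -m crank '[[0,0,0,0,0,0,220],[0,0,0,0,0,0,220]]' | grep -E 'tcp|ft_|gap'
python3 -m crank '[[-4,0,0,0,0,0,220],[-5,0,0,0,0,0,220],[-2.5,0,0,0,0,0,220],[0,0,0,0,0,0,220]]' | grep -E 'tcp|ft_|gap'
```

```text
tcp_pos: [0.5349, 0.1577, 0.025]
ft_force: [0.3, 0.4, 0.1]
finger_gap: 0.643
tcp_pos: [0.5365, 0.1591, 0.0288]
ft_force: [0.3, -3.8, 10.7]
finger_gap: 0.373
tcp_pos: [0.5365, 0.1591, 0.0288]
ft_force: [-1.2, -4.7, 10.3]
finger_gap: 0.378
tcp_pos: [0.5433, 0.1584, 0.0286]
ft_force: [-24.4, 1.7, 29.8]
finger_gap: 0.38
```

```bash
python3 -m crank '[[0,0,-6,0,0,0,220],[0,0,-6,0,0,0,220],[0,0,-6,0,0,0,220],[0,0,-6,0,0,0,220]]' | grep -E 'tcp|ft_|gap'
python3 -m crank '[[0,0,-20,0,0,0,220],[0,0,-40,0,0,0,220],[0,0,-40,0,0,0,220],[0,0,-30,0,0,0,220],[0,0,0,0,0,0,220]]' | grep -E 'tcp|ft_|gap|gras'
python3 -m crank '[[0,0,0,0,0,0,220],[0,0,0,0,0,0,220]]' | grep -E 'tcp|ft_|gap'
python3 binpos.py 364.5,152.5 371.5,213.5 446.5,205 | tail -6
python3 -c "
from h import *
plan(.661,-.201,.016,92.4)
d=get_image('top'); cv2.imwrite('pics/tb2.png',cv2.resize(d['img'][120:270,340:500],(640,600)))"
```

```text
tcp_pos: [0.5475, 0.1584, 0.0523]
ft_force: [-0.0, 0.2, -2.4]
finger_gap: 0.377
tcp_pos: [0.5496, 0.1587, 0.1862]
ft_force: [-1.2, 0.7, -2.4]
finger_gap: 0.373
grasp_force: 60.3
tcp_pos: [0.5466, 0.1582, 0.1805]
ft_force: [-0.5, 0.3, -2.4]
finger_gap: 0.379
[ 0.6609 -0.2049]
rz -0.126 then shift x -98.9 y -367.6 z 168.2 | j6 -1.31 tilt [-0.002 -0.    -1.   ]
[ 0.6641 -0.2809]
rz -0.126 then shift x -98.9 y -443.6 z 168.2 | j6 -1.31 tilt [-0.002 -0.    -1.   ]
[ 0.7284 -0.2401]
rz -0.126 then shift x -164.9 y -405.6 z 168.2 | j6 -1.31 tilt [-0.002 -0.    -1.   ]
rz -0.126 then shift x -99.4 y -363.6 z 164.2 | j6 -1.31 tilt [-0.002 -0.    -1.   ]
```

View pics/tb2.png

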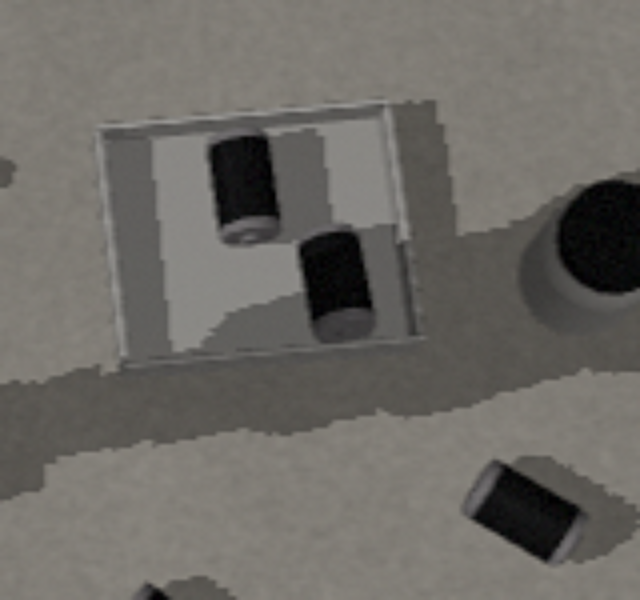

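Both cells lie in the bin and it hasn't moved again. The near-left part is free for the third.

```bash
python3 -m crank '[[0,0,0,0,0,-0.126,220],[-11,-40.5,0,0,0,0,220],[-11,-40.5,0,0,0,0,220],[-11,-40.5,0,0,0,0,220],[-11,-40.5,0,0,0,0,220]]' | grep -E 'tcp|ft_|gap'
python3 -m crank '[[-11,-40.5,0,0,0,0,220],[-11,-40.5,0,0,0,0,220],[-11,-40.5,0,0,0,0,220],[-11,-40.5,0,0,0,0,220],[-11,-40.5,0,0,0,0,220]]' | grep -E 'tcp|ft_|gap'
python3 -m crank '[[0,0,0,0,0,0,220],[0,0,0,0,0,0,220],[0,0,0,0,0,0,220]]' | grep -E 'tcp|ft_|gap'
python3 -c "
from h import *
plan(.661,-.202,.016,92.4)"
```

```text
tcp_pos: [0.5978, -0.0033, 0.1803]
ft_force: [-0.1, 1.0, -2.2]
finger_gap: 0.371
tcp_pos: [0.6613, -0.2034, 0.1801]
ft_force: [0.9, -0.1, -1.9]
finger_gap: 0.378
tcp_pos: [0.6608, -0.2008, 0.1804]
ft_force: [1.0, 0.9, -0.5]
finger_gap: 0.374
rz 0.001 then shift x -0.1 y -1.2 z 164.4 | j6 -1.99 tilt [-0.002  0.001 -1.   ]
```

```bash
python3 -m crank '[[0,-1,40,0,0,0,220],[0,0,40,0,0,0,220],[0,0,40,0,0,0,220],[0,0,30,0,0,0,220],[0,0,12,0,0,0,220]]' | grep -E 'tcp|ft_|gap'
python3 -m crank '[[0,0,2,0,0,0,220],[0,0,0,0,0,0,220],[0,0,0,0,0,0,220]]' | grep -E 'tcp|ft_|gap'
python3 -m crank '[[0,0,0,0,0,0,130],[0,0,0,0,0,0,130],[0,0,-10,0,0,0,130],[0,0,-30,0,0,0,110],[0,0,-40,0,0,0,90]]' | grep -E 'tcp|ft_|gap'
python3 -m crank '[[10,-10,-40,0,0,0,90],[40,-20,-40,0,0,0,90],[40,-20,0,0,0,0,0],[40,-10,0,0,0,0,0],[0,0,0,0,0,0,0]]' | grep -E 'tcp|ft_|gap'
python3 -m crank '[[0,0,0,0,0,0,0],[0,0,0,0,0,0,0]]' | grep -E 'tcp|ft_|gap'
python3 - <<'E'
from h import *
s,d=snap('wrist','w8.png'); print(s['tcp_pos'])
E
```

```text
tcp_pos: [0.6602, -0.2007, 0.0168]
ft_force: [4.2, 7.2, 19.7]
finger_gap: 0.379
tcp_pos: [0.6618, -0.2023, 0.0182]
ft_force: [-0.1, -0.2, -0.4]
finger_gap: 0.378
tcp_pos: [0.6604, -0.2024, 0.0974]
ft_force: [0.7, 0.3, 0.6]
finger_gap: 0.645
tcp_pos: [0.5364, -0.2656, 0.1718]
ft_force: [-0.2, 0.7, 0.0]
finger_gap: 1.0
tcp_pos: [0.5414, -0.2646, 0.1712]
ft_force: [0.8, 0.6, -0.2]
finger_gap: 1.003
[ 0.54142198 -0.26456493  0.17118155]
```

View pics/w8.png

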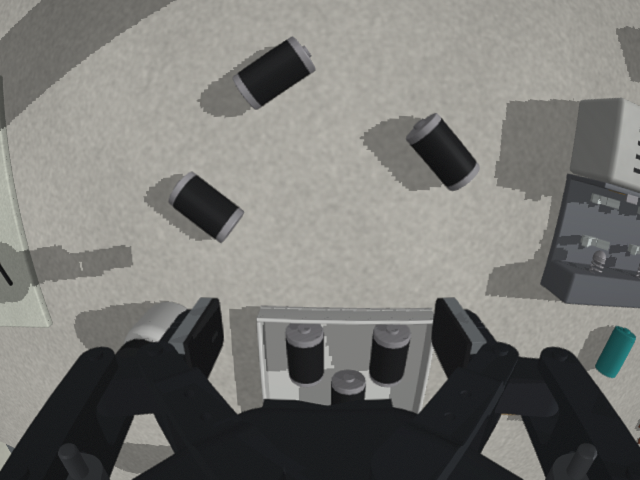

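All three spent cells are in the bin at (305,352), (390,352) and (348,385). Fresh-cell buttons: c1 (442,152) points to the upper left, c2 (206,207) to the upper left, and c3 (275,72) to the upper right.

```bash
cat > fresh.py <<'E'
from h import *
# sleeve blobs in wrist view -> centre and axis heading; hint = pixel direction of button
def fresh(hints,near=None):
    s=sense(); d=get_image('wrist'); im=d['img']; dark=(im.max(2)<45).astype(np.uint8)
    n,l,st,ce=cv2.connectedComponentsWithStats(dark); out=[]
    for (u,v),h in hints:
        c=[i for i in range(1,n) if 500<st[i,4]<9000 and np.hypot(*(ce[i]-[u,v]))<35]
        if not c: print('none',u,v); continue
        ys,xs=np.where(l==c[0]); (cx,cy),(w,hh),a=cv2.minAreaRect(np.c_[xs,ys].astype(np.float32))
        a=np.radians(a if w>hh else a+90); ax=np.array([np.cos(a),np.sin(a)])
        if ax@np.array(h)<0: ax=-ax
        L=max(w,hh)*.4; c0=np.array([cx,cy]); P=wpt(s,d,*(c0+L*ax),.020); Q=wpt(s,d,*(c0-L*ax),.020)
        m=(P+Q)/2; t=P-Q; H=np.degrees(np.arctan2(t[1],t[0])); print('cell',m[:2].round(4),'button heading %.1f'%H)
        # tool x towards button => tool y heading = H-90
        plan(m[0],m[1],.004,H-90)
        R=s['eef_rot']; print('  tool x heading now %.1f'%np.degrees(np.arctan2(R[1][0],R[0][0])))
E
python3 - <<'E'
from fresh import *
fresh([((442,152),(-20,-32)),((206,207),(-30,-20)),((275,72),(33,-20))])
E
```

```text
cell [ 0.4813 -0.1703] button heading -133.9
rz -0.762 then shift x -26.1 y 108.5 z 166.7 | j6 -2.17 tilt [ 0. -0. -1.]
  tool x heading now -177.5
cell [ 0.5319 -0.3664] button heading -125.7
rz -0.905 then shift x 88.5 y -51.7 z 166.7 | j6 -2.17 tilt [ 0. -0. -1.]
  tool x heading now -177.5
cell [ 0.4232 -0.3105] button heading 125.3
rz 0.997 then shift x 30.7 y -123.3 z 166.7 | j6 -2.17 tilt [ 0. -0. -1.]
  tool x heading now -177.5
```

```bash
python3 -m crank '[[0,0,0,0,0,-0.127,60],[0,0,0,0,0,-0.127,60],[0,0,0,0,0,-0.127,60],[0,0,0,0,0,-0.127,60],[0,0,0,0,0,-0.127,60]]' | grep -E 'tcp|ft_|gap'
python3 -m crank '[[0,0,0,0,0,-0.127,60],[-9,36,20,0,0,0,60],[-9,36,20,0,0,0,60],[-8,36.5,20,0,0,0,60],[0,0,0,0,0,0,60]]' | grep -E 'tcp|ft_|gap'
python3 -m crank '[[0,0,0,0,0,0,60],[0,0,0,0,0,0,60]]' | grep -E 'tcp|ft_|gap'
python3 - <<'E'
from h import *
plan(.4813,-.1703,.005,-133.9-90)
s,d=snap('wrist','w9.png'); print(np.round(s['joints'],2))
im=d['img']; dark=(im.max(2)<45).astype(np.uint8)
n,l,st,ce=cv2.connectedComponentsWithStats(dark)
for i in range(1,n):
    if 500<st[i,4]<20000: print(st[i],ce[i].round(1))
E
```

```text
tcp_pos: [0.5413, -0.2641, 0.1704]
ft_force: [-0.1, 0.3, -0.0]
finger_gap: 0.763
tcp_pos: [0.4765, -0.1661, 0.1083]
ft_force: [-0.8, -0.3, 0.0]
finger_gap: 0.764
tcp_pos: [0.4819, -0.1711, 0.111]
ft_force: [0.1, -0.6, -0.0]
finger_gap: 0.769
rz 0.000 then shift x -0.2 y 1.0 z 106.0 | j6 -2.83 tilt [ 0.001 -0.001 -1.   ]
[-0.46  0.5   1.76 -0.    0.88 -2.83]
[ 200    1   79   55 3490] [237.4  27.3]
[  64   65   50   70 2706] [88.2 97.8]
[ 304  205   35   74 2220] [320.4 241.9]
[342 206  14  71 738] [348.8 240. ]
[  51  282   45   51 1134] [ 69.1 312.2]
```

View pics/w9.png

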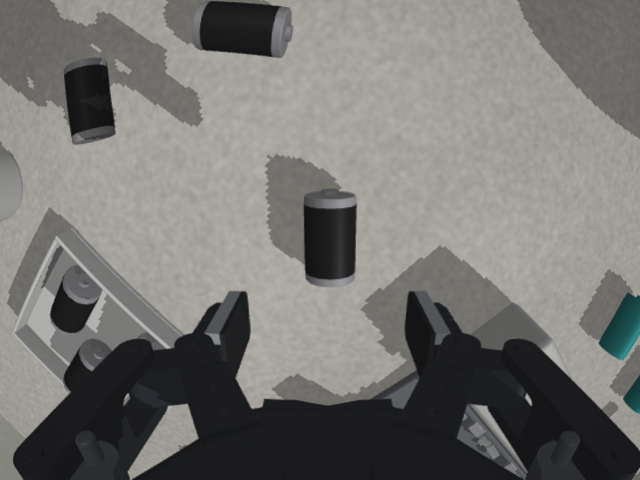

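c1 is centred at (330,240) between the fingers, button up at (330,190). c3's button is confirmed on the right at (290,25). I descend and grip.

```bash
python3 - <<'E'
from h import *
s=sense();d=get_image('wrist');p=wpt(s,d,330,241,.020);plan(p[0],p[1],.005,-223.9)
E
python3 -m crank '[[0,1.5,40,0,0,0,60],[0,0,35,0,0,0,60],[0,0,20,0,0,0,60],[0,0,11,0,0,0,60],[0,0,0,0,0,0,60]]' | grep -E 'tcp|ft_|gap'
python3 -m crank '[[0,0,0,0,0,0,60],[0,0,0,0,0,0,220],[0,0,0,0,0,0,220],[0,0,0,0,0,0,220],[0,0,0,0,0,0,220]]' 60| grep -E 'tcp|ft_|gap'
python3 -m crank '[[0,0,0,0,0,0,220],[0,0,0,0,0,0,220]]' | grep -E 'tcp|ft_|gap'
```

```text
rz -0.001 then shift x 0.4 y 2.0 z 106.0 | j6 -2.83 tilt [ 0.001 -0.001 -1.   ]
tcp_pos: [0.4794, -0.1698, 0.0038]
ft_force: [-0.2, 0.9, -0.3]
finger_gap: 0.765
tcp_pos: [0.48, -0.1698, 0.0057]
ft_force: [-1.3, -0.2, 12.9]
finger_gap: 0.376
tcp_pos: [0.48, -0.1698, 0.0057]
ft_force: [-1.8, 0.7, 13.2]
finger_gap: 0.379
```

```bash
python3 -m crank '[[0,0,-20,0,0,0,220],[0,0,-40,0,0,0,220],[0,0,-40,0,0,0,220],[0,0,-40,0,0,0.127,220],[0,0,-20,0,0,0.127,220]]' 80| grep -E 'tcp|ft_|gap'
python3 -m crank '[[0,0,0,0,0,0.127,220],[0,0,0,0,0,0.127,220],[0,0,0,0,0,0.127,220],[0,0,0,0,0,0.127,220],[0,0,0,0,0,0.126,220]]'| grep -E 'tcp|ft_|gap|gras'
python3 -m crank '[[0,0,0,0,0,0,220],[0,0,0,0,0,0,220]]' | grep -E 'tcp|ft_|gap'
python3 -c "
from h import *
plan(.5421,.1584,.16,85.2)"
```

```text
tcp_pos: [0.4802, -0.1699, 0.1683]
ft_force: [0.7, -0.2, -2.9]
finger_gap: 0.368
tcp_pos: [0.4792, -0.1694, 0.165]
ft_force: [0.5, 0.1, -2.0]
finger_gap: 0.369
grasp_force: 79.8
tcp_pos: [0.4793, -0.1695, 0.1649]
ft_force: [-0.7, 0.5, -2.1]
finger_gap: 0.371
rz 0.004 then shift x -35.1 y 332.0 z 4.9 | j6 -1.95 tilt [ 0. -0. -1.]
```

```bash
cat > ins.py <<'E'
from h import *
import sys
# usage: ins.py bay Cx_mm Cz_mm sgn dcell : shift in tool axes bringing cell centre to (Cx,Cz) in the bay frame, and cell state
b,cx,cz=int(sys.argv[1]),float(sys.argv[2]),float(sys.argv[3]); d=float(sys.argv[4]) if len(sys.argv)>4 else 11.3
off=float(sys.argv[5]) if len(sys.argv)>5 else 0
B={0:(.5361,.1590),1:(.5295,.0813),2:(.5230,.0036)}[b]
tx=np.array([-.9964,.0842,0]); ty=np.array([-.0842,-.9964,0])
s=sense(); R=np.array(s['eef_rot']); p=np.array(s['tcp_pos'])
sg=np.sign(R[:,0]@tx)
C=p-d/1000*R[:,2]+off/1000*R[:,0]; r=C-np.r_[B,0]
a=R[:,0]*sg
print('C x %.1f y %.1f z %.1f mm, tilt %.3f yaw %.3f roll %.3f, gap %.3f'%(r@tx*1e3,r@ty*1e3,C[2]*1e3,np.arcsin(a[2]),a@ty,R[2,1],s['finger_gap']),'F(tray xyz)',np.round([np.dot(s['ft_force'],tx),np.dot(s['ft_force'],ty),s['ft_force'][2]],1))
T=np.r_[B,0]+cx/1000*tx+np.array([0,0,cz/1000]); print('shift',np.round(R.T@(T-C)*1e3,1))
E
python3 -m crank '[[-4.4,41.5,0,0,0,0.004,220],[-4.4,41.5,0,0,0,0,220],[-4.4,41.5,0,0,0,0,220],[-4.4,41.5,0,0,0,0,220],[-4.4,41.5,0,0,0,0,220]]'| grep -E 'tcp|ft_|gap'
python3 -m crank '[[-4.4,41.5,0,0,0,0,220],[-4.4,41.5,0,0,0,0,220],[-4.4,41.5,0,0,0,0,220],[0,0,0,0,0,0,220],[0,0,0,0,0.125,0,220]]'| grep -E 'tcp|ft_|gap|gras'
python3 -m crank '[[0,0,0,0,0.125,0,220],[0,0,0,0,0.125,0,220],[0,0,0,0,0.125,0,220],[0,0,0,0,0,0,220],[0,0,0,0,0,0,220]]' | grep -E 'tcp|ft_|gap'
python3 ins.py 0 -6 87
python3 - <<'E'
from h import *
s,d=snap('wrist','w10.png'); im=d['img']; dark=(im.max(2)<45).astype(np.uint8); dark[395:]=0
n,l,st,ce=cv2.connectedComponentsWithStats(dark)
for i in range(1,n):
    if st[i,4]>1500: print(st[i],ce[i].round(1))
g=cv2.cvtColor(im,cv2.COLOR_BGR2GRAY)
print([int(x) for x in g[215:400:6,328]])
E
```

```text
tcp_pos: [0.5194, 0.037, 0.1648]
ft_force: [1.3, -1.1, -1.4]
finger_gap: 0.371
tcp_pos: [0.5409, 0.1596, 0.1649]
ft_force: [-0.9, -1.2, -1.8]
finger_gap: 0.37
grasp_force: 80.1
tcp_pos: [0.5436, 0.1578, 0.1638]
ft_force: [-0.2, 0.3, -1.9]
finger_gap: 0.37
C x -13.0 y 0.6 z 173.7 mm, tilt 0.498 yaw -0.002 roll 0.001, gap 0.370 F(tray xyz) [ 0.2 -0.3 -1.9]
shift [-35.3   0.5  79.5]
[  276   261   109   122 10408] [328.5 325. ]
[ 178  342   69   53 1553] [207.9 373.4]
[ 425  342   90   53 2284] [456.5 371.9]
[197, 181, 72, 138, 136, 140, 145, 151, 133, 133, 33, 33, 32, 34, 31, 32, 33, 32, 32, 33, 30, 25, 25, 28, 27, 25, 27, 28, 54, 98, 120]
```

```bash
cat > held.py <<'E'
from h import *
def held():
    s=sense(); d=get_image('wrist'); g=cv2.cvtColor(d['img'],cv2.COLOR_BGR2GRAY)[:,327:331].mean(1)
    v=[i for i in range(220,400) if g[i]<48]
    v0,v1=min(v),max(v)
    s0=dict(eef_rot=np.eye(3),tcp_pos=np.zeros(3))
    P=[wpt(s0,d,328.5,q,-.0283) for q in (v0,v1+1)]
    print('sleeve v',v0,v1,'tool x of ends mm',[round(p[0]*1e3,1) for p in P],'mid %.1f'%(sum(p[0] for p in P)*500))
held()
E
python3 held.py
python3 -m crank '[[-12,0.2,27,0,0,0,220],[-12,0.3,27,0,0,0,220],[-11,0,25.5,0,0,0,220],[0,0,0,0,0,0,220],[0,0,0,0,0,0,220]]' | grep -E 'tcp|ft_|gap'
python3 -m crank '[[0,0,0,0,0,0,220]]'>/dev/null; python3 ins.py 0 -6 72
```

```text
sleeve v 224 382 tool x of ends mm [np.float64(41.7), np.float64(-20.3)] mid 10.7
tcp_pos: [0.536, 0.1595, 0.0794]
ft_force: [0.5, 0.2, -1.1]
finger_gap: 0.368
C x -6.2 y -0.5 z 89.9 mm, tilt 0.497 yaw -0.002 roll 0.001, gap 0.371 F(tray xyz) [-0.3  0.  -1.2]
shift [-8.4 -0.6 15.8]
```

```bash
sed -i 's/range(220,400)/range(255,400)/' held.py; python3 held.py
python3 -m crank '[[-4,-0.3,8,0,0,0,220],[-4.4,-0.3,8,0,0,0,220],[0,0,0,0,0,0,220],[0,0,0,0,0,0,220]]' | grep -E 'gap'
python3 ins.py 0 -10 63
```

```text
sleeve v 273 382 tool x of ends mm [np.float64(25.1), np.float64(-20.3)] mid 2.4
finger_gap: 0.37
C x -4.9 y 0.4 z 69.5 mm, tilt 0.501 yaw -0.003 roll -0.000, gap 0.370 F(tray xyz) [ 0.3 -0.6 -1.4]
shift [-7.6  0.4  3.3]
```

```bash
python3 -m crank '[[-4,0,2,0,0,0,220],[-4.5,0.4,2,0,0,0,220],[0,0,0,0,0,0,220],[0,0,0,0,0,0,220]]' | grep -E 'gap'
python3 ins.py 0 -10 52 11.3 1
```

```text
finger_gap: 0.37
C x -9.8 y -0.1 z 62.7 mm, tilt 0.500 yaw -0.003 roll -0.000, gap 0.370 F(tray xyz) [-0.6 -0.2 -0.7]
shift [-5.3 -0.1  9.2]
```

```bash
python3 -m crank '[[-2.6,0,4.6,0,0,0,220],[0,0,0,0,0,0,220],[0,0,0,0,0,0,220]]' | grep -E 'gap'
python3 ins.py 0 -10 52 11.3 1
```

```text
finger_gap: 0.366
C x -10.3 y -0.1 z 58.0 mm, tilt 0.499 yaw -0.003 roll 0.000, gap 0.366 F(tray xyz) [-3.5  0.5  7.6]
shift [-2.7 -0.1  5.4]
```

```bash
python3 -m crank '[[2.4,0,-4.4,0,0,0,220],[-3,0,-1.6,0,0,0,220],[0,0,0,0,0,0,220],[0,0,0,0,0,0,220]]' | grep -E 'gap'
python3 ins.py 0 -15 58 11.3 1
python3 - <<'E'
from h import *
s,d=snap('wrist','w11.png'); cv2.imwrite('pics/w11c.png',cv2.resize(d['img'][120:420,200:460],(693,800))[:600] if 0 else cv2.resize(d['img'][130:400,180:480],(660,594)))
E
```

```text
finger_gap: 0.371
C x -13.1 y -0.0 z 62.4 mm, tilt 0.500 yaw -0.003 roll -0.000, gap 0.371 F(tray xyz) [0.2 0.3 0.3]
shift [-3.8 -0.   2.9]
```

View pics/w11c.png

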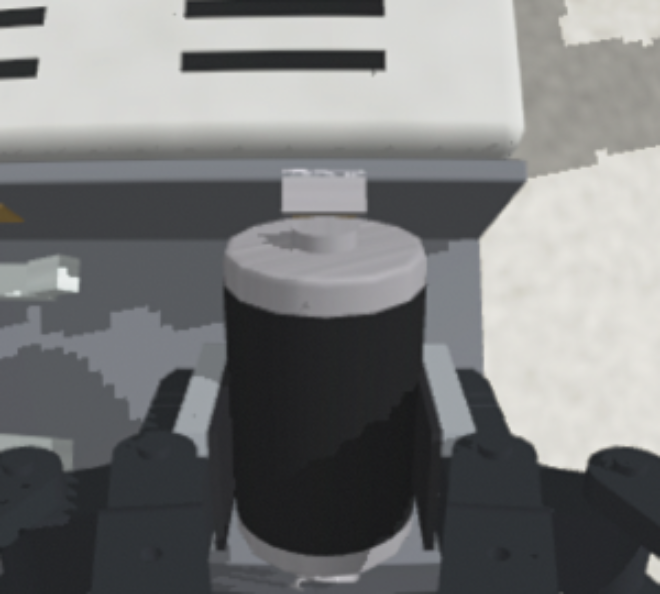

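The view shows the tilted cell centred under the lip, whose inner edge is at crop v=212, i.e. pixel (327.7,226.4). The button end is just clear of it. I use the lip edge to fix the bay's x.

```bash
python3 - <<'E'
from h import *
s=sense();d=get_image('wrist')
tx=np.array([-.9964,.0842,0])
for v,x in((226.4,26),(207.3,32)):
    p=wpt(s,d,327.7,v,.061); print(p.round(4),'bay0:',(p-x/1000*tx).round(4))
p=wpt(s,d,180+20/2.2,130+268/2.2,.030); print('saddle?',p)
e,_=wray(s,d,0,0);print(e)
E
```

```text
[0.5133 0.1626 0.061 ] bay0: [0.5392 0.1604 0.061 ]
[0.505  0.1634 0.061 ] bay0: [0.5369 0.1607 0.061 ]
saddle? [0.51212062 0.09086839 0.03      ]
[0.55188799 0.158903   0.21019505]
```

```bash
sed -i 's/B={.*}\[b\]/B={0:(.5391,.1590),1:(.5325,.0813),2:(.5260,.0036)}[b]/' ins.py; python3 -m crank '[[-2.6,0,0.4,0,0,0,220],[0,0,0,0,0,0,220],[0,0,0,0,0,0,220]]' | grep -E 'gap'
python3 ins.py 0 -11 52 11.3 2.4
python3 -m crank '[[-2,0,3.6,0,0,0,220],[0,0,0,0,0,0,220],[0,0,0,0,0,0,220]]' | grep -E 'gap'
python3 ins.py 0 -11 52 11.3 2.4
```

```text
finger_gap: 0.369
C x -10.8 y 0.2 z 61.3 mm, tilt 0.501 yaw -0.003 roll -0.000, gap 0.369 F(tray xyz) [ 2.9 -0.3 -0.6]
shift [-4.7  0.2  8.1]
finger_gap: 0.369
C x -10.8 y 0.3 z 57.2 mm, tilt 0.501 yaw -0.003 roll -0.000, gap 0.369 F(tray xyz) [ 3.5 -0.6 -2.5]
shift [-2.7  0.3  4.4]
```

```bash
python3 -m crank '[[-1.3,0,2.2,0,0,0,220],[-1.4,0.3,2.2,0,0,0,220],[0,0,0,0,0,0,220],[0,0,0,0,0,0,220]]' | grep -E 'gap'
python3 ins.py 0 -10.5 49.4 11.3 2.4; python3 held.py
```

```text
finger_gap: 0.367
C x -11.0 y -0.1 z 52.2 mm, tilt 0.501 yaw -0.003 roll -0.000, gap 0.367 F(tray xyz) [ 5.4 -0.9 -1.3]
shift [-0.9 -0.1  2.7]
sleeve v 275 381 tool x of ends mm [np.float64(24.4), np.float64(-19.8)] mid 2.3
```

```bash
cat > roll.py <<'E'
import numpy as np
def rows(d=11.3,off=2.4,sg=1):
    th=[.5,.4,.3,.2,.1,0]; C=[(-11,52.2),(-11,49.8),(-10.5,47.5),(-10,45),(-9.5,42.3),(-9,39.3)]
    ax=lambda t:(np.array([np.cos(t),np.sin(t)]),np.array([np.sin(t),-np.cos(t)]))
    P=[np.array(c)+d*ax(t)[1]-off*ax(t)[0] for c,t in zip(C,th)]
    for i in range(5):
        a,z=ax(th[i]); D=P[i+1]-P[i]; print('%.1f 0 %.1f'%(sg*(D@a),D@z), 'ry',-.1*sg)
import sys; rows(*map(float,sys.argv[1:]))
E
python3 roll.py
```

```text
-2.3 0 1.8 ry -0.1
-1.6 0 2.0 ry -0.1
-1.4 0 2.2 ry -0.1
-1.2 0 2.4 ry -0.1
-0.9 0 2.7 ry -0.1
```

```bash
python3 -m crank '[[-2.3,0,1.8,0,-0.1,0,220],[-1.6,0,2,0,-0.1,0,220],[0,0,0,0,0,0,220]]' | grep -E 'gap'
python3 ins.py 0 -10.5 47.5 11.3 2.4
python3 -m crank '[[-1.4,0,2.2,0,-0.1,0,220],[0,0,0,0,0,0,220],[0,0,0,0,0,0,220]]' | grep -E 'gap'
python3 ins.py 0 -10 45 11.3 2.4
python3 -m crank '[[-1.2,0,2.4,0,-0.1,0,220],[0,0,0,0,0,0,220],[0,0,0,0,0,0,220]]' | grep -E 'gap'
python3 ins.py 0 -9.5 42.3 11.3 2.4
```

```text
finger_gap: 0.37
C x -8.9 y -0.1 z 48.1 mm, tilt 0.298 yaw -0.003 roll -0.000, gap 0.370 F(tray xyz) [ 5.3 -0.  -0.3]
shift [-1.7 -0.1  0.1]
finger_gap: 0.367
C x -9.3 y -0.1 z 45.2 mm, tilt 0.201 yaw -0.003 roll -0.000, gap 0.367 F(tray xyz) [ 6.  -0.4 -1.9]
shift [-0.7 -0.1  0.1]
finger_gap: 0.373
C x -8.6 y 0.1 z 42.3 mm, tilt 0.102 yaw -0.003 roll -0.001, gap 0.373 F(tray xyz) [ 5.7  0.9 -3. ]
shift [-0.9  0.1 -0.1]
```

```bash
python3 -m crank '[[-0.9,0,2.7,0,-0.1,0,220],[0,0,0,0,0,0,220],[0,0,0,0,0,0,220]]' | grep -E 'gap'
python3 ins.py 0 -1 39 11.3 2.4
python3 -m crank '[[3.5,0,0.2,0,0,0,220],[3.5,0,0,0,0,0,220],[0,0,0,0,0,0,220],[0,0,0,0,0,0,220]]' | grep -E 'gap'
python3 ins.py 0 0 39 11.3 2.4
```

```text
finger_gap: 0.373
C x -8.3 y 0.2 z 39.5 mm, tilt 0.001 yaw -0.003 roll -0.001, gap 0.373 F(tray xyz) [8.2 2.5 2. ]
shift [7.3 0.2 0.5]
finger_gap: 0.371
C x -2.4 y 0.0 z 39.5 mm, tilt 0.000 yaw -0.004 roll -0.000, gap 0.371 F(tray xyz) [5.8 4.2 6.8]
shift [2.4 0.  0.5]
```

```bash
python3 -m crank '[[1.5,0,0,0,0,0,220],[0,0,0,0,0,0,220],[0,0,0,0,0,0,220]]' 20 | grep -E 'ft_|gap'
python3 ins.py 0 0 39 11.3 2.4
python3 -m crank '[[0,0,0,0,0,0,90],[0,0,0,0,0,0,90],[0,0,0,0,0,0,90],[0,0,-20,0,0,0,90],[0,0,-40,0,0,0,90]]' | grep -E 'tcp|ft_|gap'
python3 -m crank '[[0,-39,-40,0,0,0,90],[0,-39,-40,0,0,0,90],[0,0,-10,0,0,0,0],[0,0,0,0,0,0,0],[0,0,0,0,0,0,0]]' | grep -E 'tcp|ft_|gap'
python3 tray.py | head -4
```

```text
ft_force: [-1.8, -4.5, 3.3]
finger_gap: 0.365
C x -1.5 y -0.0 z 39.6 mm, tilt -0.001 yaw -0.004 roll -0.000, gap 0.365 F(tray xyz) [1.4 4.7 3.3]
shift [ 1.5 -0.   0.6]
tcp_pos: [0.541, 0.1586, 0.0865]
ft_force: [0.9, 0.3, 0.2]
finger_gap: 0.651
tcp_pos: [0.5361, 0.0898, 0.1689]
ft_force: [0.2, 0.4, -0.4]
finger_gap: 1.001
[ 395  195   46   64 2522] [0.5407 0.16   0.039 ]
hfront [ 0.5566 -0.0017  0.05  ]
hfront [0.5643 0.0938 0.05  ]
hfront [0.5736 0.188  0.05  ]
```

Bay 0's sleeve reading matches the earlier seated cell's, so the first fresh cell is home. Next is c3, with its button heading at 125°.

```bash
python3 -m crank '[[0,0,0,0,0,0.125,60],[0,0,0,0,0,0.125,60],[0,0,0,0,0,0.125,60],[0,0,0,0,0,0.125,60],[0,0,0,0,0,0.125,60]]' | grep -E 'gap'
python3 -m crank '[[0,0,0,0,0,0.125,60],[0,0,0,0,0,0.121,60],[0,0,0,0,0,0,60],[0,0,0,0,0,0,60]]' | grep -E 'gap'
python3 -c "
from h import *
plan(.4232,-.3105,.11,35.3)"
```

```text
finger_gap: 0.76
finger_gap: 0.767
rz 0.000 then shift x -261.5 y -323.4 z 58.6 | j6 -0.56 tilt [-0.002 -0.    -1.   ]
```

```bash
python3 -m crank '[[-26,-32.3,0,0,0,0,60],[-26,-32.3,0,0,0,0,60],[-26,-32.3,0,0,0,0,60],[-26,-32.3,0,0,0,0,60],[-26,-32.3,0,0,0,0,60]]' | grep -E 'gap'
python3 -m crank '[[-26,-32.3,10,0,0,0,60],[-26,-32.3,10,0,0,0,60],[-26,-32.3,10,0,0,0,60],[-26,-32.3,10,0,0,0,60],[-26,-32.3,10,0,0,0,60]]' | grep -E 'gap'
python3 -m crank '[[0,0,8,0,0,0,60],[0,0,0,0,0,0,60],[0,0,0,0,0,0,60],[0,0,0,0,0,0,60]]' | grep -E 'gap'
cat > look.py <<'E'
from h import *
s=sense();d=get_image('wrist');im=d['img'];R=np.array(s['eef_rot'])
dark=(im.max(2)<48).astype(np.uint8); dark=cv2.morphologyEx(dark,cv2.MORPH_CLOSE,np.ones((7,7)))
n,l,st,ce=cv2.connectedComponentsWithStats(dark)
for i in range(1,n):
    if st[i,4]>1500 and np.hypot(*(ce[i]-[328,240]))<60:
        ys,xs=np.where(l==i); (cx,cy),(w,h),a=cv2.minAreaRect(np.c_[xs,ys].astype(np.float32)); a=a if h>w else a-90
        p=wpt(s,d,cx,cy,.020); print(st[i],(round(cx,1),round(cy,1)),(round(w),round(h)),'angle %.1f'%a, np.round(p,4),'shift',np.round(R.T@(p-s['tcp_pos'])*1e3,1))
        g=im[:,int(cx)-2:int(cx)+3].mean((1,2)); print('col',[int(x) for x in g[st[i,1]-26:st[i,1]+2:2]],[int(x) for x in g[st[i,1]+st[i,3]-2:st[i,1]+st[i,3]+22:2]])
print(s['tcp_pos'])
E
python3 look.py
```

```text
finger_gap: 0.768
finger_gap: 0.765
finger_gap: 0.766
[ 299  215   50   73 3310] (323.5, 251.0) (72, 49) angle 0.0 [ 0.4235 -0.3125  0.02  ] shift [-4.5 -1.2 91.9]
col [164, 167, 169, 168, 163, 117, 124, 129, 126, 115, 133, 136, 131, 131] [28, 73, 131, 130, 130, 115, 113, 112, 111, 112, 113, 112]
[ 0.42184639 -0.30814523  0.11190231]
```

```bash
python3 -m crank '[[-4.5,-1.2,40,0,0,0,60],[0,0,35,0,0,0,60],[0,0,20,0,0,0,60],[0,0,11,0,0,0,60],[0,0,0,0,0,0,60]]' 60| grep -E 'tcp|ft_|gap'
python3 -m crank '[[0,0,0,0,0,0,60],[0,0,0,0,0,0,220],[0,0,0,0,0,0,220],[0,0,0,0,0,0,220],[0,0,0,0,0,0,220]]' | grep -E 'tcp|ft_|gap'
python3 -m crank '[[0,0,0,0,0,0,220],[0,0,0,0,0,0,220]]' 80| grep -E 'tcp|ft_|gap'
python3 -m crank '[[0,0,-20,0,0,0,220],[0,0,-40,0,0,0,220],[0,0,-40,0,0,0,220],[0,0,-40,0,0,-0.125,220],[0,0,-20,0,0,-0.125,220]]' | grep -E 'tcp|ft_|gap'
python3 -m crank '[[0,0,0,0,0,-0.125,220],[0,0,0,0,0,-0.125,220],[0,0,0,0,0,-0.125,220],[0,0,0,0,0,-0.125,220],[0,0,0,0,0,-0.121,220]]'| grep -E 'gap|gras'
python3 -m crank '[[0,0,0,0,0,0,220],[0,0,0,0,0,0,220]]' | grep -E 'tcp|ft_|gap'
python3 -c "
from h import *
plan(.5385,.0808,.16,85.2)"; python3 held.py
```

```text
tcp_pos: [0.4229, -0.3127, 0.0049]
ft_force: [0.0, 0.1, 0.4]
finger_gap: 0.764
tcp_pos: [0.4234, -0.3139, 0.0068]
ft_force: [-2.0, 2.0, 15.5]
finger_gap: 0.376
tcp_pos: [0.4234, -0.3139, 0.0069]
ft_force: [-1.6, 1.7, 17.7]
finger_gap: 0.369
tcp_pos: [0.4237, -0.3141, 0.1693]
ft_force: [-0.4, 0.0, -2.2]
finger_gap: 0.368
finger_gap: 0.37
grasp_force: 80.2
tcp_pos: [0.4229, -0.3134, 0.1658]
ft_force: [-0.1, -0.6, -1.0]
finger_gap: 0.369
rz -0.008 then shift x -82.2 y 402.5 z 5.8 | j6 -2.23 tilt [ 0. -0. -1.]
sleeve v 274 382 tool x of ends mm [np.float64(25.2), np.float64(-19.7)] mid 2.7
```

```bash
python3 -m crank '[[-8.2,40.3,0,0,0,-0.008,220],[-8.2,40.3,0,0,0,0,220],[-8.2,40.3,0,0,0,0,220],[-8.2,40.3,0,0,0,0,220],[-8.2,40.3,0,0,0,0,220]]'| grep -E 'gap'
python3 -m crank '[[-8.2,40.3,0,0,0,0,220],[-8.2,40.3,0,0,0,0,220],[-8.2,40.3,0,0,0,0,220],[-8.2,40.3,0,0,0,0,220],[-8.2,40.3,0,0,0,0,220]]'| grep -E 'gap'
python3 -m crank '[[0,0,0,0,0.125,0,220],[0,0,0,0,0.125,0,220],[0,0,0,0,0.125,0,220],[0,0,0,0,0.125,0,220],[0,0,0,0,0,0,220]]' | grep -E 'gap'
python3 -m crank '[[0,0,0,0,0,0,220],[0,0,0,0,0,0,220]]' | grep -E 'tcp|ft_|gap|gras'
python3 held.py; python3 ins.py 1 -7 82 10.1 2.6
```

```text
finger_gap: 0.369
finger_gap: 0.37
finger_gap: 0.367
tcp_pos: [0.5369, 0.0817, 0.166]
ft_force: [-0.1, -1.0, -0.2]
finger_gap: 0.367
grasp_force: 80.5
sleeve v 274 382 tool x of ends mm [np.float64(24.8), np.float64(-20.3)] mid 2.2
C x -6.8 y -0.8 z 176.4 mm, tilt 0.497 yaw 0.003 roll -0.000, gap 0.368 F(tray xyz) [-0.6  0.1 -0.8]
shift [-45.2  -0.8  82.9]
```

```bash
python3 -m crank '[[-15,-0.3,27.6,0,0.003,0,220],[-15,-0.3,27.6,0,0,0,220],[-15,-0.2,27.6,0,0,0,220],[0,0,0,0,0,0,220],[0,0,0,0,0,0,220]]' | grep -E 'gap'
python3 -m crank '[[0,0,0,0,0,0,220]]'>/dev/null; python3 ins.py 1 -7 71 10.1 2.5
```

```text
finger_gap: 0.369
C x -7.7 y -0.1 z 83.4 mm, tilt 0.500 yaw 0.004 roll 0.000, gap 0.366 F(tray xyz) [-0.2 -0.7 -0.5]
shift [-5.3 -0.1 11.2]
```

```bash
python3 -m crank '[[-5.3,-0.1,11.2,0,0,0,220],[0,0,0,0,0,0,220],[-4.1,0,3.5,0,0,0,220],[-4.2,0,3.4,0,0,0,220],[0,0,0,0,0,0,220]]' | grep -E 'gap'
python3 -m crank '[[0,0,0,0,0,0,220],[0,0,0,0,0,0,220]]'>/dev/null; python3 ins.py 1 -11 52.2 10.1 2.5
```

```text
finger_gap: 0.368
C x -9.8 y 0.1 z 59.0 mm, tilt 0.504 yaw 0.004 roll -0.000, gap 0.370 F(tray xyz) [ 4.7 -0.  -0.4]
shift [-4.3  0.1  5.3]
```

```bash
python3 -m crank '[[-2.2,0,2.6,0,-0.002,0,220],[-2.2,0,2.7,0,-0.002,0,220],[0,0,0,0,0,0,220],[0,0,0,0,0,0,220]]' | grep -E 'gap'
python3 ins.py 1 -11 52.2 10.1 2.5; python3 roll.py 10.1 2.5
```

```text
finger_gap: 0.369
C x -10.8 y 0.1 z 52.2 mm, tilt 0.500 yaw 0.004 roll -0.000, gap 0.369 F(tray xyz) [ 6.1  0.3 -1.5]
shift [-0.1  0.1 -0.1]
-2.1 0 1.8 ry -0.1
-1.4 0 2.0 ry -0.1
-1.3 0 2.2 ry -0.1
-1.0 0 2.4 ry -0.1
-0.8 0 2.7 ry -0.1
```

```bash
python3 -m crank '[[-2.1,0,1.8,0,-0.1,0,220],[-1.6,0,2,0,-0.1,0,220],[0,0,0,0,0,0,220],[0,0,0,0,0,0,220]]' | grep -E 'gap'
python3 ins.py 1 -10.5 47.5 10.1 2.5
python3 -m crank '[[-1.8,0,2.2,0,-0.1,0,220],[-1.3,0,2.4,0,-0.1,0,220],[0,0,0,0,0,0,220],[0,0,0,0,0,0,220]]' | grep -E 'gap'
python3 ins.py 1 -9.5 42.3 10.1 2.5
python3 -m crank '[[-0.9,0,2.7,0,-0.1,0,220],[0,0,0,0,0,0,220],[0,0,0,0,0,0,220]]' | grep -E 'gap'
python3 ins.py 1 -1 39 10.1 2.5
```

```text
finger_gap: 0.372
C x -9.9 y 0.0 z 48.0 mm, tilt 0.300 yaw 0.005 roll 0.000, gap 0.372 F(tray xyz) [ 6.5 -1.   1.5]
shift [-0.7  0.   0.3]
finger_gap: 0.369
C x -9.2 y 0.1 z 42.3 mm, tilt 0.101 yaw 0.005 roll -0.000, gap 0.369 F(tray xyz) [ 7.1  0.  -1.4]
shift [-0.3  0.1  0. ]
finger_gap: 0.37
C x -8.6 y 0.3 z 39.2 mm, tilt 0.001 yaw 0.005 roll -0.000, gap 0.370 F(tray xyz) [10.3  1.2  3.3]
shift [7.6 0.3 0.3]
```

```bash
python3 -m crank '[[3.5,0,0,0,0,0,220],[3.5,0,0,0,0,0,220],[1.2,0,0,0,0,0,220],[0,0,0,0,0,0,220],[0,0,0,0,0,0,220]]' | grep -E 'gap'
python3 ins.py 1 0 39 10.1 2.5
python3 -m crank '[[0,0,0,0,0,0,90],[0,0,0,0,0,0,90],[0,0,0,0,0,0,90],[0,0,-20,0,0,0,90],[0,0,-40,0,0,0,90]]' 20 | grep -E 'tcp|ft_|gap'
python3 -m crank '[[0,0,-40,0,0,0,90],[0,0,-40,0,0,0,90],[0,0,-10,0,0,0,0],[0,0,0,0,0,0,0],[0,0,0,0,0,0,0]]' | grep -E 'tcp|ft_|gap'
python3 tray.py | head -4; python3 -c "
from h import *
s=sense();print(s['time'],s['joints'])"
```

```text
finger_gap: 0.366
C x -2.2 y 0.2 z 39.3 mm, tilt -0.001 yaw 0.005 roll -0.000, gap 0.366 F(tray xyz) [4.1 2.4 4.7]
shift [2.2 0.2 0.3]
tcp_pos: [0.5359, 0.0807, 0.0878]
ft_force: [0.7, 0.2, -0.2]
finger_gap: 0.647
tcp_pos: [0.5366, 0.0807, 0.1782]
ft_force: [-0.3, 0.3, -1.2]
finger_gap: 1.0
[ 306  192   44   61 2344] [0.5341 0.0824 0.039 ]
[ 404  192   45   62 2348] [0.5405 0.16   0.039 ]
hfront [ 0.5612 -0.0142  0.05  ]
hfront [0.5683 0.0848 0.05  ]
50.55 [ 3.93314882e-02  4.40236976e-01  1.61542960e+00 -1.44996995e-04
  1.08692199e+00 -1.45158198e+00]
```

Bays 0 and 1 both read as the seated spent cells did. Now c2, taken with a half-turned hand because of the j6 range.

```bash
python3 -m crank '[[0,0,0,0,0,0.141,60],[0,0,0,0,0,0.141,60],[0,0,0,0,0,0.141,60],[0,0,0,0,0,0.141,60],[0,0,0,0,0,0.141,60]]' | grep -E 'gap'
python3 -m crank '[[0,0,0,0,0,0.141,60],[0,0,0,0,0,0.141,60],[0,0,0,0,0,0.141,60],[0,0,0,0,0,0.141,60],[0,0,0,0,0,0.141,60]]' | grep -E 'gap'
python3 -m crank '[[0,0,0,0,0,0.141,60],[0,0,0,0,0,0.141,60],[0,0,0,0,0,0.141,60],[0,0,0,0,0,0.141,60],[0,0,0,0,0,0.141,60]]' | grep -E 'gap'
python3 -m crank '[[0,0,0,0,0,0,60],[0,0,0,0,0,0,60],[0,0,0,0,0,0,60]]' | grep -E 'gap'
python3 -c "
from h import *
plan(.5319,-.3664,.11,-35.7); R=sense()['eef_rot']; print(np.round(R,3).tolist())"
```

```text
finger_gap: 0.767
finger_gap: 0.766
finger_gap: 0.764
finger_gap: 0.766
rz 0.003 then shift x -366.0 y 256.9 z 68.5 | j6 0.66 tilt [-0. -0. -1.]
[[0.581, 0.814, -0.0], [0.814, -0.581, -0.0], [-0.0, 0.0, -1.0]]
```

```bash
python3 -m crank '[[-36.6,25.7,0,0,0,0.003,60],[-36.6,25.7,0,0,0,0,60],[-36.6,25.7,0,0,0,0,60],[-36.6,25.7,0,0,0,0,60],[-36.6,25.7,0,0,0,0,60]]' | grep -E 'gap'
python3 -m crank '[[-36.6,25.7,10,0,0,0,60],[-36.6,25.7,10,0,0,0,60],[-36.6,25.7,10,0,0,0,60],[-36.6,25.7,15,0,0,0,60],[-36.6,25.7,15,0,0,0,60]]' | grep -E 'gap'
python3 -m crank '[[0,0,8,0,0,0,60],[0,0,0,0,0,0,60],[0,0,0,0,0,0,60],[0,0,0,0,0,0,60]]' | grep -E 'gap'
python3 look.py
```

```text
finger_gap: 0.761
finger_gap: 0.765
finger_gap: 0.766
[ 306  211   52   73 3379] (331.5, 247.0) (72, 51) angle 0.0 [ 0.5327 -0.3677  0.02  ] shift [-1.   2.6 91.8]
col [161, 159, 157, 157, 158, 155, 96, 94, 94, 96, 114, 129, 127, 127] [27, 50, 119, 120, 120, 121, 147, 162, 158, 153, 151, 152]
[ 0.53103674 -0.36538217  0.1118278 ]
```

```bash
python3 -m crank '[[-1,2.6,40,0,0,0,60],[0,0,35,0,0,0,60],[0,0,20,0,0,0,60],[0,0,11,0,0,0,60],[0,0,0,0,0,0,60]]' 60| grep -E 'tcp|ft_|gap'
python3 -m crank '[[0,0,0,0,0,0,60],[0,0,0,0,0,0,220],[0,0,0,0,0,0,220],[0,0,0,0,0,0,220],[0,0,0,0,0,0,220]]' | grep -E 'tcp|ft_|gap'
python3 -m crank '[[0,0,0,0,0,0,220],[0,0,0,0,0,0,220]]' 80| grep -E 'tcp|ft_|gap'
python3 -m crank '[[0,0,-20,0,0,0,220],[0,0,-40,0,0,0,220],[0,0,-40,0,0,0,220],[0,0,-40,0,0,0.14,220],[0,0,-20,0,0,0.14,220]]' | grep -E 'tcp|ft_|gap'
python3 -m crank '[[0,0,0,0,0,0.14,220],[0,0,0,0,0,0.14,220],[0,0,0,0,0,0.14,220],[0,0,0,0,0,0.14,220],[0,0,0,0,0,0.14,220]]'| grep -E 'gap|gras'
python3 -m crank '[[0,0,0,0,0,0.05,220],[0,0,0,0,0,0,220],[0,0,0,0,0,0,220]]' | grep -E 'tcp|ft_|gap'
python3 -c "
from h import *
plan(.532,.0031,.16,-94.8); R=sense()['eef_rot']; print(np.round(R,3).tolist())"; python3 held.py
```

```text
tcp_pos: [0.5321, -0.368, 0.0045]
ft_force: [0.1, 0.2, 0.5]
finger_gap: 0.766
tcp_pos: [0.5327, -0.3691, 0.0065]
ft_force: [-0.9, 1.6, 10.5]
finger_gap: 0.375
tcp_pos: [0.5327, -0.3691, 0.0065]
ft_force: [-1.8, 1.3, 12.2]
finger_gap: 0.367
tcp_pos: [0.533, -0.3695, 0.1693]
ft_force: [0.6, -0.6, -1.6]
finger_gap: 0.369
finger_gap: 0.371
grasp_force: 80.1
tcp_pos: [0.5321, -0.3687, 0.1654]
ft_force: [-0.3, 0.5, -1.4]
finger_gap: 0.366
rz -0.000 then shift x -31.2 y -370.5 z 5.4 | j6 0.96 tilt [ 0.001 -0.    -1.   ]
[[0.996, -0.084, 0.001], [-0.084, -0.996, -0.0], [0.001, 0.0, -1.0]]
sleeve v 276 384 tool x of ends mm [np.float64(25.7), np.float64(-19.6)] mid 3.0
```

```bash
python3 -m crank '[[-3.5,-41.2,0,0,0,0,220],[-3.5,-41.2,0,0,0,0,220],[-3.5,-41.2,0,0,0,0,220],[-3.5,-41.2,0,0,0,0,220],[-3.5,-41.2,0,0,0,0,220]]'| grep -E 'gap'
python3 -m crank '[[-3.5,-41.2,0,0,0,0,220],[-3.5,-41.2,0,0,0,0,220],[-3.5,-41.2,0,0,0,0,220],[-3.5,-41.2,0,0,0,0,220],[0,0,0,0,0,0,220]]'| grep -E 'gap'
python3 -m crank '[[0,0,0,0,-0.125,0,220],[0,0,0,0,-0.125,0,220],[0,0,0,0,-0.125,0,220],[0,0,0,0,-0.125,0,220],[0,0,0,0,0,0,220]]' | grep -E 'gap'
python3 -m crank '[[0,0,0,0,0,0,220],[0,0,0,0,0,0,220]]' | grep -E 'tcp|ft_|gap|gras'
python3 held.py; python3 ins.py 2 -7 82 10.5 2.7
```

```text
finger_gap: 0.368
finger_gap: 0.37
finger_gap: 0.372
tcp_pos: [0.5323, 0.0033, 0.1655]
ft_force: [-0.1, -0.6, -2.2]
finger_gap: 0.365
grasp_force: 80.3
sleeve v 277 384 tool x of ends mm [np.float64(25.4), np.float64(-19.7)] mid 2.9
C x -13.7 y -0.3 z 173.8 mm, tilt 0.496 yaw -0.001 roll -0.000, gap 0.369 F(tray xyz) [ 0.3 -0.4 -0.7]
shift [37.8  0.3 83.9]
```

```bash
python3 -m crank '[[12.6,0.1,28,0,-0.004,0,220],[12.6,0.1,28,0,0,0,220],[12.6,0.1,28,0,0,0,220],[0,0,0,0,0,0,220],[0,0,0,0,0,0,220]]' | grep -E 'gap'
python3 -m crank '[[0,0,0,0,0,0,220]]'>/dev/null; python3 ins.py 2 -7.5 71 10.5 2.7
```

```text
finger_gap: 0.37
C x -7.7 y -0.0 z 83.1 mm, tilt 0.500 yaw -0.002 roll 0.000, gap 0.367 F(tray xyz) [ 0.9  0.7 -0.5]
shift [ 5.6  0.  10.7]
```

```bash
python3 -m crank '[[5.6,0,10.7,0,0,0,220],[0,0,0,0,0,0,220],[0,0,0,0,0,0,220]]' | grep -E 'gap'; python3 ins.py 2 -10.8 62 10.5 2.7
python3 -m crank '[[3.6,0,3.1,0,0,0,220],[3.6,0,3.1,0,0,0,220],[0,0,0,0,0,0,220],[0,0,0,0,0,0,220]]' | grep -E 'gap'; python3 ins.py 2 -11 52.2 10.5 2.7
```

```text
finger_gap: 0.366
C x -6.5 y -0.0 z 69.1 mm, tilt 0.503 yaw -0.002 roll -0.000, gap 0.366 F(tray xyz) [ 1.  -0.1 -2.3]
shift [7.2 0.  4.2]
finger_gap: 0.367
C x -9.4 y -0.0 z 59.9 mm, tilt 0.504 yaw -0.002 roll -0.000, gap 0.367 F(tray xyz) [ 3.  -0.7 -1. ]
shift [5.1 0.  6. ]
```

```bash
python3 -m crank '[[2.6,0,3,0,0.002,0,220],[2.6,0,3,0,0.002,0,220],[0,0,0,0,0,0,220],[0,0,0,0,0,0,220]]' | grep -E 'gap'; python3 ins.py 2 -11 52.2 10.5 2.7; python3 roll.py 10.5 -2.7 -1
```

```text
finger_gap: 0.366
C x -10.8 y -0.1 z 52.3 mm, tilt 0.500 yaw -0.002 roll -0.000, gap 0.366 F(tray xyz) [ 6.5 -0.  -1.7]
shift [ 0.2  0.1 -0. ]
2.2 0 2.3 ry 0.1
1.5 0 2.5 ry 0.1
1.3 0 2.8 ry 0.1
1.1 0 3.0 ry 0.1
0.9 0 3.3 ry 0.1
```

```bash
python3 -m crank '[[2.4,0,2.3,0,0.1,0,220],[1.7,0,2.5,0,0.1,0,220],[0,0,0,0,0,0,220],[0,0,0,0,0,0,220]]' | grep -E 'gap'
python3 ins.py 2 -10.5 47.5 10.5 2.7
python3 -m crank '[[1.8,0,2.8,0,0.1,0,220],[1.3,0,3,0,0.1,0,220],[0,0,0,0,0,0,220],[0,0,0,0,0,0,220]]' | grep -E 'gap'
python3 ins.py 2 -9.5 42.3 10.5 2.7
python3 -m crank '[[1,0,3.3,0,0.1,0,220],[0,0,0,0,0,0,220],[0,0,0,0,0,0,220]]' | grep -E 'gap'
python3 ins.py 2 -1 39 10.5 2.7
```

```text
finger_gap: 0.369
C x -10.2 y -0.3 z 48.1 mm, tilt 0.300 yaw -0.002 roll -0.000, gap 0.369 F(tray xyz) [ 6.3 -2.5  4.9]
shift [0.5 0.3 0.5]
finger_gap: 0.37
C x -9.3 y -0.2 z 42.2 mm, tilt 0.101 yaw -0.002 roll -0.000, gap 0.370 F(tray xyz) [ 5.  -1.8 -0.1]
shift [ 0.2  0.2 -0.1]
finger_gap: 0.374
C x -8.9 y 0.2 z 39.1 mm, tilt 0.001 yaw -0.002 roll 0.000, gap 0.374 F(tray xyz) [8.7 3.9 2.4]
shift [-7.9 -0.2  0.1]
```

```bash
python3 -m crank '[[-3.5,0,0,0,0,0,220],[-3.5,0,0,0,0,0,220],[-1.2,0,0,0,0,0,220],[0,0,0,0,0,0,220],[0,0,0,0,0,0,220]]' | grep -E 'gap'
python3 ins.py 2 0 39 10.5 2.7
python3 -m crank '[[0,0,0,0,0,0,90],[0,0,0,0,0,0,90],[0,0,0,0,0,0,90],[0,0,-20,0,0,0,90],[0,0,-40,0,0,0,90]]' 20 | grep -E 'tcp|ft_|gap'
python3 -m crank '[[0,0,-40,0,0,-0.1,60],[0,0,-40,0,0,-0.14,60],[0,0,-10,0,0,-0.14,0],[0,0,0,0,0,-0.14,0],[0,0,0,0,0,-0.14,0]]' | grep -E 'tcp|ft_|gap'
python3 -m crank '[[0,0,0,0,0,-0.14,0],[0,0,0,0,0,-0.14,0],[0,0,0,0,0,-0.14,0],[0,0,0,0,0,-0.14,0],[0,0,0,0,0,-0.14,0]]' | grep -E 'gap'
python3 -m crank '[[0,0,0,0,0,-0.14,0],[0,0,0,0,0,-0.14,0],[0,0,0,0,0,-0.14,0],[0,0,0,0,0,-0.14,0],[0,0,0,0,0,-0.14,0]]' | grep -E 'gap'
python3 -m crank '[[0,0,0,0,0,-0.14,0],[0,0,0,0,0,-0.14,0],[0,0,0,0,0,-0.14,0],[0,0,0,0,0,-0.14,0],[0,0,0,0,0,-0.14,0]]' | grep -E 'gap'
python3 -m crank '[[0,0,0,0,0,-0.14,0],[0,0,0,0,0,-0.1,0],[0,0,0,0,0,0,0],[0,0,0,0,0,0,0],[0,0,0,0,0,0,0]]' | grep -E 'gap'
python3 -c "
from h import *
plan(.5295,.0769,.196,85.2); s=sense();print(np.round(s['eef_rot'],3).tolist(),s['joints'],s['time'])"
```

```text
finger_gap: 0.368
C x -2.2 y 0.1 z 39.2 mm, tilt -0.000 yaw -0.002 roll 0.000, gap 0.368 F(tray xyz) [4.7 5.1 1.8]
shift [-2.2 -0.1  0.2]
tcp_pos: [0.5245, 0.0039, 0.0874]
ft_force: [1.1, -0.7, 0.7]
finger_gap: 0.644
tcp_pos: [0.5261, 0.0037, 0.1794]
ft_force: [-0.3, 0.5, 0.0]
finger_gap: 0.998
finger_gap: 1.004
finger_gap: 0.999
finger_gap: 0.998
finger_gap: 0.998
rz -0.147 then shift x 2.3 y 73.3 z -17.4 | j6 -1.45 tilt [ 0.001 -0.    -1.   ]
[[-0.974, 0.228, 0.001], [0.228, 0.974, -0.0], [-0.001, 0.0, -1.0]] [-1.06599632e-01  4.16962716e-01  1.65589905e+00  6.30203079e-05
  1.06763962e+00 -1.44706942e+00] 64.4
```

```bash
python3 -m crank '[[0,0,0,0,0,-0.1,0],[0,0,0,0,0,-0.047,0],[1,37,-9,0,0,0,0],[1,36.5,-9,0,0,0,0],[0,0,0,0,0,0,0]]' | grep -E 'gap'
python3 -m crank '[[0,0,0,0,0,0,0],[0,0,0,0,0,0,0]]' | grep -E 'tcp|gap'
python3 tray.py | head -4
python3 - <<'E'
from h import *
# lip/shoulder columns: old (w4) vs now
a=cv2.imread('pics/w4.png',0); s,d=snap('wrist','w12.png'); b=cv2.cvtColor(d['img'],cv2.COLOR_BGR2GRAY)
for u in (235,334,432): print(u,[int(x) for x in a[176:204:2,u-2:u+3].mean(1)],[int(x) for x in b[176:204:2,u-2:u+3].mean(1)])
print(s['tcp_pos']); d=get_image('wrist'); print(wpt(s,d,327,300,.1))
plan(.3790,.3521,.088,98.3); plan(.3790,.3521,.088,96)
E
```

```text
finger_gap: 0.998
tcp_pos: [0.5293, 0.0766, 0.1964]
finger_gap: 1.003
[ 220  197   42   56 1928] [0.5271 0.0047 0.039 ]
[ 313  197   41   57 2098] [0.5341 0.0822 0.039 ]
[ 404  197   43   58 2045] [0.5408 0.16   0.039 ]
hfront [ 0.56   -0.0254  0.05  ]
235 [164, 135, 87, 104, 121, 136, 146, 146, 147, 144, 120, 103, 33, 34] [173, 144, 98, 100, 109, 113, 148, 146, 148, 147, 126, 120, 34, 35]
334 [148, 118, 79, 110, 137, 152, 146, 148, 148, 143, 126, 88, 35, 35] [155, 129, 78, 108, 119, 156, 148, 148, 149, 147, 127, 90, 36, 36]
432 [178, 153, 122, 80, 112, 137, 145, 145, 146, 146, 143, 142, 74, 35] [183, 159, 130, 78, 112, 124, 157, 146, 147, 148, 144, 137, 104, 35]
[0.52934705 0.07634746 0.19634394]
[0.57290216 0.07392241 0.1       ]
rz -0.227 then shift x 109.0 y 294.6 z 108.4 | j6 -1.46 tilt [ 0.001 -0.    -1.   ]
rz -0.187 then shift x 120.8 y 290.0 z 108.4 | j6 -1.46 tilt [ 0.001 -0.    -1.   ]
```

All three bays read just as they did with the original seated cells. Next I reopen the cock.

```bash
python3 -m crank '[[0,0,0,0,0,-0.095,0],[0,0,0,0,0,-0.095,0],[15,36.3,0,0,0,0,0],[15,36.3,0,0,0,0,0],[15,36.3,0,0,0,0,0]]' 20 | grep -E 'gap'
python3 -m crank '[[15,36.3,0,0,0,0,0],[15,36.3,0,0,0,0,0],[15,36.3,0,0,0,0,0],[15,36.3,0,0,0,0,0],[15,36.3,0,0,0,0,0]]' | grep -E 'gap'
python3 -m crank '[[0,0,0,0,0,0,0],[0,0,0,0,0,0,0],[0,0,0,0,0,0,0]]' | grep -E 'tcp|gap'
python3 - <<'E'
from h import *
plan(.3790,.3521,.088,96.3)
s,d=snap('wrist','w13.png'); im=d['img']
dark=(im.max(2)<45).astype(np.uint8); n,l,st,ce=cv2.connectedComponentsWithStats(dark)
for i in range(1,n):
    if 400<st[i,4]<9000:
        ys,xs=np.where(l==i); r=cv2.minAreaRect(np.c_[xs,ys].astype(np.float32)); p=wpt(s,d,*ce[i],.105); print(st[i],ce[i].round(1),np.round(r[1]),r[2],p.round(4))
E
```

```text
finger_gap: 0.999
finger_gap: 1.001
tcp_pos: [0.3791, 0.3518, 0.1963]
finger_gap: 1.0
rz -0.002 then shift x 0.0 y 0.3 z 108.3 | j6 -1.05 tilt [ 0.001 -0.    -1.   ]
[ 316  202   26  101 2353] [328.7 251.9] [100.  25.] 90.0 [0.3853 0.3546 0.105 ]
[ 12 301  29  34 749] [ 26.3 317.8] [35. 25.] 81.8698959350586 [0.4836 0.0795 0.105 ]
```

```bash
python3 -m crank '[[0,0.3,35,0,0,0,0],[0,0,40,0,0,0,0],[0,0,25,0,0,0,0],[0,0,8,0,0,0,0],[0,0,0,0,0,0,0]]' 20| grep -E 'tcp|gap'
python3 -m crank '[[0,0,0,0,0,0,220],[0,0,0,0,0,0,220],[0,0,0,0,0,0,220],[0,0,0,0,0,0,220],[0,0,0,0,0,0,220]]' | grep -E 'tcp|ft_|gap'
python3 -m crank '[[0,0,0,0,0,0,220],[-0.4,7.2,0,0,0,0.1,220],[-0.4,7.2,0,0,0,0.1,220],[-0.4,7.2,0,0,0,0.1,220],[-0.4,7.2,0,0,0,0.1,220]]'| grep -E 'tcp|ft_|gap'
python3 -m crank '[[-0.4,7.2,0,0,0,0.1,220],[-0.4,7.2,0,0,0,0.1,220],[-0.4,7.2,0,0,0,0.1,220],[-0.4,7.2,0,0,0,0.1,220],[-0.4,7.2,0,0,0,0.1,220]]'| grep -E 'tcp|ft_|gap'
python3 -m crank '[[-0.4,7.2,0,0,0,0.1,220],[-0.4,7.2,0,0,0,0.1,220],[-0.4,7.2,0,0,0,0.1,220],[-0.4,7.2,0,0,0,0.1,220],[0,0,0,0,0,0,220]]'| grep -E 'tcp|rot|ft_|gap'
```

```text
tcp_pos: [0.3789, 0.3521, 0.088]
finger_gap: 0.996
tcp_pos: [0.3788, 0.3531, 0.0888]
ft_force: [0.1, -2.6, 4.6]
finger_gap: 0.163
tcp_pos: [0.3819, 0.3814, 0.0888]
ft_force: [5.6, -8.6, 6.2]
finger_gap: 0.16
tcp_pos: [0.4005, 0.4113, 0.0887]
ft_force: [5.8, -13.9, 7.8]
finger_gap: 0.164
tcp_pos: [0.4249, 0.4268, 0.0887]
eef_rot: [[-0.367, 0.93, 0.001], [0.93, 0.367, -0.002], [-0.002, 0.001, -1.0]]
ft_force: [2.9, -11.6, 9.6]
finger_gap: 0.159
```

```bash
python3 -m crank '[[-0.4,7.2,0,0,0,0.1,220],[-0.4,7.2,0,0,0,0.1,220],[0,0,0,0,0,0,220]]'| grep -E 'tcp|ft_|gap'
python3 -m crank '[[-0.1,3,0,0,0,0.04,220],[0,0,0,0,0,0,220]]'| grep -E 'tcp|ft_'
python3 -m crank '[[-0.1,2,0,0,0,0.02,220],[0,0,0,0,0,0,220]]'| grep -E 'tcp|ft_'
python3 -m crank '[[-0.1,2,0,0,0,0.02,220],[0,0,0,0,0,0,220]]'| grep -E 'tcp|rot|ft_'
```

```text
tcp_pos: [0.4385, 0.4304, 0.0887]
ft_force: [0.5, -11.3, 9.5]
finger_gap: 0.156
tcp_pos: [0.441, 0.4308, 0.0887]
ft_force: [1.2, -11.0, 9.0]
tcp_pos: [0.4425, 0.431, 0.0887]
ft_force: [-1.7, -9.8, 9.7]
tcp_pos: [0.444, 0.4311, 0.0886]
eef_rot: [[-0.099, 0.995, -0.001], [0.995, 0.099, -0.002], [-0.002, -0.001, -1.0]]
ft_force: [-5.1, -9.2, 11.8]
```

```bash
python3 -m crank '[[0,2,0,0,0,0.02,220],[0,0,0,0,0,0,220]]'| grep -E 'tcp|ft_'
python3 -m crank '[[0,1.5,0,0,0,0.01,220],[0,0,0,0,0,0,220],[0,0,0,0,0,0,220]]'| grep -E 'tcp|rot|ft_'
```

```text
tcp_pos: [0.4444, 0.4311, 0.0885]
ft_force: [-15.3, -8.2, 17.2]
tcp_pos: [0.4446, 0.431, 0.0884]
eef_rot: [[-0.071, 0.997, -0.006], [0.997, 0.071, -0.004], [-0.003, -0.006, -1.0]]
ft_force: [-23.5, -7.5, 20.5]
```

The lever stalled against its stop with 23 N pushing back, and the swept chord fits a 90° turn. I release it, retreat and make a last numeric check.

```bash
python3 -m crank '[[0,-0.5,0,0,0,0,0],[0,0,0,0,0,0,0],[0,0,0,0,0,0,0],[0,0,0,0,0,0,0],[0,0,-20,0,0,0,0]]'| grep -E 'tcp|ft_'
python3 -m crank '[[0,0,-40,0,0,0,0],[0,0,-40,0,0,0,0],[0,0,-20,0,0,0,0],[0,0,0,0,0,0,0],[0,0,0,0,0,0,0]]'| grep -E 'tcp|ft_'
python3 - <<'E'
from h import *
s,d=snap('wrist','w14.png'); im=d['img']
dark=(im.max(2)<45).astype(np.uint8); n,l,st,ce=cv2.connectedComponentsWithStats(dark)
for i in range(1,n):
    if 1000<st[i,4]<5000 and 150<ce[i][1]<330:
        ys,xs=np.where(l==i); vx,vy,x0,y0=cv2.fitLine(np.c_[xs,ys].astype(np.float32),cv2.DIST_L2,0,.01,.01).ravel()
        P,Q=[wpt(s,d,x0+k*vx,y0+k*vy,.109) for k in(-40,40)]; t=P-Q; print('lever',ce[i].round(1),st[i],'heading',np.degrees(np.arctan2(t[1],t[0]))%180)
hs=cv2.cvtColor(im,cv2.COLOR_BGR2HSV); o=cv2.inRange(hs,(3,110,60),(14,255,255)); n,l,st,ce=cv2.connectedComponentsWithStats(o)
pp=[wpt(s,d,*ce[i],.066) for i in range(1,n) if st[i,4]>150 and abs(ce[i][0]-327)<70]; print([p.round(3).tolist() for p in pp])
t,dt=snap('top','t9.png'); im=dt['img']; dark=(im.max(2)<42).astype(np.uint8); n,l,st,ce=cv2.connectedComponentsWithStats(dark)
for i in range(1,n):
    if 100<st[i,4]<900: print(st[i,4],ce[i].round(1),onplane(dt,*ce[i],.025)[:2].round(3))
print(s['time'])
E
```

```text
tcp_pos: [0.4469, 0.4316, 0.1066]
ft_force: [-0.1, -0.3, 1.5]
tcp_pos: [0.4478, 0.4325, 0.2084]
ft_force: [-0.1, -1.5, -0.7]
lever [321.4 248.6] [ 310  201   24   97 2116] heading 95.0678339969136
lever [582.6 297. ] [ 561  272   44   51 1677] heading 74.032383308312
[[0.456, 0.301, 0.066]]
296 [400.6 164.3] [ 0.729 -0.235]
624 [493.4 178.8] [ 0.681 -0.433]
519 [113.3 184.8] [0.729 0.392]
298 [423.3 188. ] [ 0.671 -0.279]
298 [387.8 191.4] [ 0.669 -0.201]
361 [222.5 260.3] [0.544 0.162]
386 [259.5 261.1] [0.537 0.084]
376 [297.  261.6] [0.53  0.005]
297 [ 82.6 313. ] [0.454 0.456]
71.5
```

```bash
python3 -c "
from rig import close_job
print(close_job())"
```

```text
the job is handed in; nothing more can be done
None
```

The job is done and handed in: I shut the cock to its stop, moved the three spent cells to the white box, loaded three fresh cells in the tray, and reopened the cock to its stop; the last camera check agreed.

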